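# Right the fallen filter capacitor against the heat sink

### The job

The long capacitor has fallen over on the bench in front of the heat sink. Tip its terminal end up and lean it against the heat sink's flat face, then push its foot in until it stands upright on its plain end with its side gently pressed up against the face, and leave it standing there. Never press it hard against the heat sink, and leave the other things on the bench where they are.

Things in the scene. Friction and masses are not known exactly. Their poses are not given: they have to be found in the camera images.
- can_center (a point): Centre of the long capacitor (half-way up, on its axis): a smooth blue round can, diameter 45 mm, length 115 mm, 0.17 to 0.29 kg. z runs along the can to its terminal end, the top (black disc, two 5 mm metal studs). The other end, its foot, is plain and flat. It starts lying on the bench, centre 22.5 mm up, terminal end roughly towards the heat sink.
- can_foot (a point): Centre of the long capacitor's flat foot, 57.5 mm from its centre; same axes. Tilted to more than about 69 degrees from level, the can tips upright onto its foot by itself. Leaning steeper than 35 degrees from level it stays leaning when let go; it rights best from about 60; flatter than about 50 it may jam or roll aside when its foot is pushed low down.
- stand: The heat sink's two steel feet, fixed to the bench: bars 130 mm long (along x), 24 mm wide, 12 mm high, starting at x = 0, centred 125 mm either side of the origin, which is on the bench midway between them, at the end nearest the robot. x: level, away from the robot, square to the heat sink's face; y: along the face; z: up.
- slots (a point): Middle of the slots in the feet, on the bench, 30 mm along the stand's x. The heat sink, an aluminium plate 300 mm wide with fins behind, stands in the slots. Its flat upright face looks to -x, 12.5 to 117.5 mm above the bench, up to 18 mm before or behind this point: where is not measured, feel (or look) for it. It is rigid and does not yield.
- can2: Bystander: a shorter, thicker capacitor standing on the bench, diameter 55 mm, height 80 mm; origin at the centre of its underside.
- spool: Bystander: a grey spool of solder standing on its flange, diameter 54 mm, height 40 mm; origin at the centre of its underside.
- driver: Bystander: a screwdriver 170 mm long lying on the bench along its x axis.
Mind the look-alikes: they are no part of the job. What is shaped like the part that bears can_center but pink is not meant.

How it is judged:
By the outcome, as a careful person would: the job done as asked, in the order asked, and still so for the second after the job is handed in, with the robot touching nothing.
It also fails if it takes over 61 s, if anything falls off the work surface, if the arm or the gripper's body presses on something with over 40 N, if the wrist force passes 120 N, or if a joint passes its speed limit or range.

### The arm

A 6-joint arm with a two-finger parallel gripper is mounted at the origin on the work surface. World frame = base frame: x ahead of the robot, y to its left, z up, the work surface at z = 0. Lengths are in m, angles in rad, forces in N, time in s.
With the tool pointing down it reaches from about 0.375 to 0.925 m from the base axis. Payload 5.7 kg.
Tool frame: the origin (TCP) lies where the fingers leave the gripper's body, on its centre line; the fingertips stand 73 mm ahead of it and the grasp point (between the pads) lies 54 mm ahead of it (tcp_to_tips is the distance from the TCP to the fingertips, in m); z points along the fingers, y is the direction in which the jaws open and shut (so a half turn about z gives the same grasp; the last joint's range is limited). The gripper opens to 85 mm and grips with 20 to 120 N. Pads are 22 mm wide; open, the fingers measure 114 mm over their backs; the gripper's body (76 mm by 85 mm) begins 54 mm behind the grasp point. The pads swing forward as they close: fully open they stand 13 mm farther back than shut.
Start: joints at [-1.255, 0.359, 1.51, -0, 1.272, -0.115], TCP at [0.251, -0.545, 0.304] pointing down, gripper open.
Joint ranges: [-2.97, 2.97], [-1.01, 2.36], [0.21, 2.38], [-0.96, 4.11], [0.2, 2.71], [-2.98, 2.98]. Speed limits (rad/s): [2.39, 2.39, 3.14, 3.14, 3.14, 3.14].

### API

Orientations are given as a rotation vector (axis times angle).
In Python, from rig import observe, get_image, sign_off, tcp_to_tips gives the robot as it stands.
- The arm moves only by the tool servo_tool, never from a script. Its argument "plan" is a list of rows, each a list of 7 numbers: the turn, a rotation vector about the world's x, y, z in rad, then the shift along the world's x, y, z in cm, then the closure, from -1 (fully open) to 1 (shut). In form: [[rx, ry, rz, dx, dy, dz, jaw], ...]. A call has 1 to 12 rows; each row is the pose to reach, as a shift and turn from the pose commanded when the call began; what a row does not reach only later rows make up. A row lasts 1/12 s, in which the tool goes at most 41.7 mm and 7.16 degrees, less where a joint would pass 70% of its speed; a pose out of reach is approached as far as the arm can. A call with a gripper value outside its range is refused whole. The fingers move at their own pace and stop on an object; "newtons" is the grip in N (left out, the last holds). Time passes only in rows, so rows that repeat a pose let the fingers close. It gives the time, the measured TCP pose, the force and the opening at its end, in the units of the state.
- observe(): the state, without advancing time (a new reading comes with each control period).
- get_image(name): name is "scene" or "top" or "wrist"; returns a dict with "pixels" (400x640x3 uint8, red, green, blue), "fovy" (degrees; the focal length in pixels is half the picture's height over the tangent of half this angle, whatever the lens; pixels are square), "cx", "cy" (the principal point, pixels), "dist_coeffs" ([k1, k2, p1, p2, k3] as OpenCV has them; the pictures are not rectified), "extrinsics" (4x4, takes a point from camera to world coordinates). Camera axes: x right, y down, z forward; pixel columns grow to the right and rows downward; lengths in m; the calibration is good to about 2 mm. A picture is of the moment at which its call begins. There is no depth.
- sign_off(): hands the job in, once; it reports no verdict.
The state is a dict: "time_s": time; "joint_pos": joint angles; "joint_velocities": joint speeds; "joint_efforts": joint torques, N m; "tool_pos": TCP position; "tcp_rot": TCP orientation; "contact_force": force on the tool from outside, world axes, zero at the start; "torque": the same for the moment, N m; "finger_gap": finger opening in m.
Only numpy, scipy, OpenCV 4.12 (cv2) and the standard library are available. Lean on these libraries where they do the work, as an engineer would, in place of code of your own. Each camera call takes 0.05 s, during which the arm holds its last target. There are 200 camera calls.

## Working session

There is one attempt and no reset: what is moved stays moved. The work goes in short steps, Python scripts to look and compute and a tool call to move; the robot and the scene stay as the last step left them, time stands still between calls to the robot, and variables do not carry over. Pictures are saved under pics/ and viewed, about 8 in all and at most 12, crops included, and the job is handed in when it is done.

Besides the shell and the picture viewer there is one more tool, called after "Request:" as name(argument=value, ...), one argument or row to a line, values as JSON. servo_tool: Moves the arm, as the interface text tells. Its arguments: {"type":"object","properties":{"plan":{"type":"array"},"newtons":{"type":"number"}},"required":["plan"]}

```bash
ls; mkdir -p pics; cat > h.py <<'E'
import numpy as np, cv2, pickle
from rig import observe, get_image
def K(im):
    f=200/np.tan(np.radians(im["fovy"])/2); return np.array([[f,0,im["cx"]],[0,f,im["cy"]],[0,0,1.]])
def snap(n,fn):
    im=get_image(n); cv2.imwrite(f"pics/{fn}.png",im["pixels"][:,:,::-1]); pickle.dump(im,open(f"pics/{fn}.pkl","wb")); return im
def load(fn): return pickle.load(open(f"pics/{fn}.pkl","rb"))
def back(im,px,z):
    p=cv2.undistortPoints(np.array(px,float).reshape(-1,1,2),K(im),np.array(im["dist_coeffs"]))[:,0]
    E=np.array(im["extrinsics"]); d=np.c_[p,np.ones(len(p))]@E[:3,:3].T; o=E[:3,3]
    return o+d*((z-o[2])/d[:,2])[:,None]
def proj(im,P):
    E=np.linalg.inv(np.array(im["extrinsics"]))
    return cv2.projectPoints(np.array(P,float).reshape(-1,1,3),cv2.Rodrigues(E[:3,:3])[0],E[:3,3],K(im),np.array(im["dist_coeffs"]))[0][:,0]
E
python3 -c "
from h import *
for n in ['scene','top']:
    im=snap(n,n+'0'); print(n,im['fovy'],np.round(im['extrinsics'],3).tolist())
print(observe())
a=[cv2.imread('pics/%s0.png'%n) for n in ['scene','top']]
"
```

```text
pics
scene 42.185262046851506 [[-0.791, 0.481, -0.377, 0.864], [0.611, 0.633, -0.474, 0.491], [0.011, -0.606, -0.795, 0.877], [0.0, 0.0, 0.0, 1.0]]
top 51.11733687416323 [[-0.007, -0.998, 0.069, 0.427], [-1.0, 0.007, 0.007, -0.004], [-0.007, -0.069, -0.998, 0.986], [0.0, 0.0, 0.0, 1.0]]
{'time_s': 0.1, 'joint_pos': array([-1.25508883e+00,  3.59438483e-01,  1.51134344e+00, -1.91210288e-05,
        1.27250911e+00, -1.15087691e-01]), 'joint_velocities': array([-0.00015215,  0.00173435, -0.00365674,  0.00036295, -0.00029016,
       -0.00021258]), 'joint_efforts': array([ 2.29316865e-04, -5.28651130e+01, -2.79348922e+01, -1.36235817e-04,
        5.01924253e-03,  1.63777941e-05]), 'tool_pos': array([ 0.25039319, -0.54470024,  0.30312695]), 'tcp_rot': array([-3.06734423e+00, -6.71118831e-01,  2.95556558e-04]), 'contact_force': array([ 0.38535661, -0.05669039, -0.52537633]), 'torque': array([-0.0145911 , -0.06895232,  0.01192252]), 'finger_gap': 0.08536729057134193}
```

View pics/top0.png

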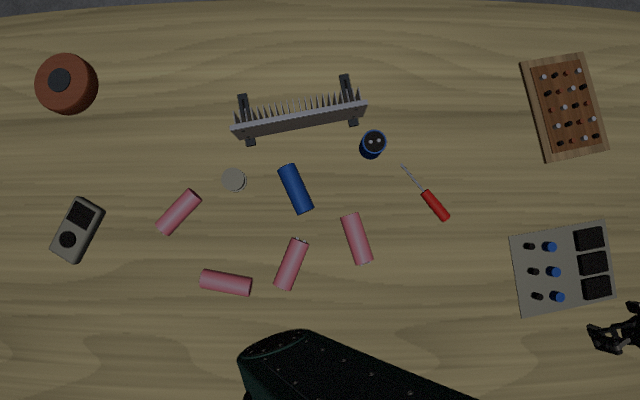

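View pics/scene0.png

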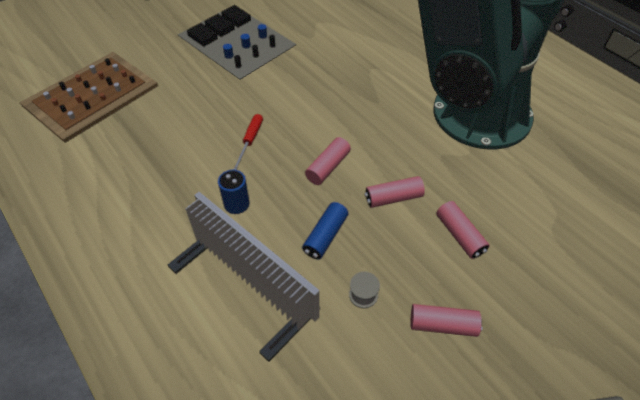

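Top view: the blue can lies from about (289,166) to (303,212), with the heat sink face at about (232,130) to (366,103). can2 is at (372,144), the spool at (233,180) and the driver at (425,190). Next I'll measure these on an enlarged crop.

```bash
python3 -c "
from h import *
im=load('top0'); p=im['pixels'][60:230,215:415,::-1]
cv2.imwrite('pics/c1.png',cv2.resize(np.clip(p*1.6,0,255).astype('uint8'),None,fx=4,fy=3.5294,interpolation=cv2.INTER_CUBIC) if 0 else cv2.resize(np.clip(p[:140]*1.6,0,255).astype('uint8'),None,fx=4,fy=4,interpolation=cv2.INTER_CUBIC))
hsv=cv2.cvtColor(im['pixels'],cv2.COLOR_RGB2HSV)
m=cv2.inRange(hsv,(100,120,30),(125,255,255)); n,l,s,c=cv2.connectedComponentsWithStats(m)
for i in range(1,n):
  if s[i,4]>100:
    ys,xs=np.where(l==i); r=cv2.minAreaRect(np.c_[xs,ys].astype('float32')); b=cv2.boxPoints(r)
    print(s[i],r,np.round(back(im,b,0.0225),3).tolist(), back(im,[c[i]],0.03).round(3))
"
```

```text
[361 130  25  29 166] ((372.2500305175781, 143.25003051757812), (23.33452033996582, 28.284271240234375), 45.0) [[0.615, -0.088, 0.022], [0.662, -0.136, 0.022], [0.623, -0.174, 0.022], [0.576, -0.126, 0.022]] [[ 0.613 -0.128  0.03 ]]
[277 163  37  52 924] ((294.8999938964844, 188.20001220703125), (50.426673889160156, 18.368717193603516), 65.224853515625) [[0.56, 0.094, 0.022], [0.577, 0.055, 0.022], [0.47, 0.007, 0.022], [0.453, 0.045, 0.022]] [[0.514 0.05  0.03 ]]
```

View pics/c1.png

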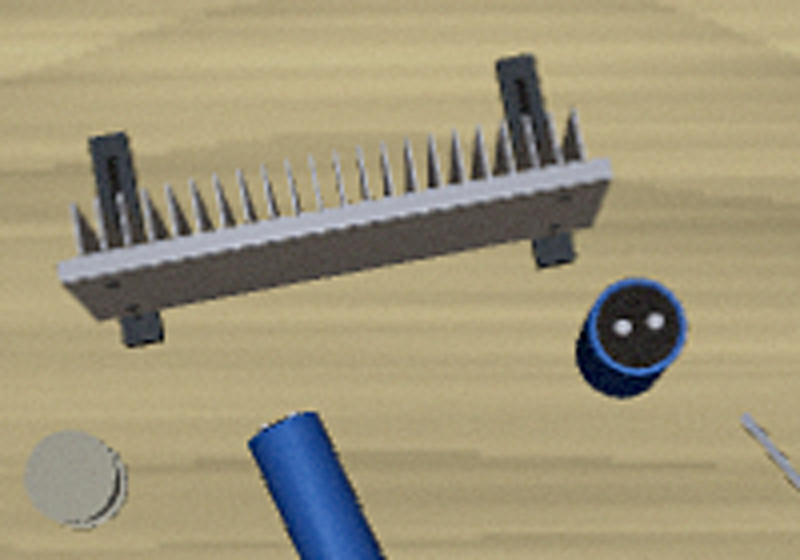

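```bash
python3 -c "
from h import *
im=load('top0'); q=lambda a:[(215+x/4,60+y/4) for x,y in a]
print('top',back(im,q([(64,284),(611,181)]),.1175).round(4))
print('bot',back(im,q([(100,320),(598,230)]),.0125).round(4))
print('feetfront',back(im,q([(126,347),(162,341),(539,268),(576,261)]),.012).round(4))
print('spool',back(im,q([(70,478)]),.04).round(3),'can2',back(im,q([(638,326)]),.08).round(3))
print('can top',back(im,q([(250,440),(316,412)]),.0225).round(4))
s=load('scene0')
print(back(s,[(190,205),(318,293)],.1175).round(4), back(s,[(326,231)],.0225).round(4))
print('tip', back(s,[(238,166)],.005), back(im,[(403,165)],.005))
"
```

```text
top [[ 0.6291  0.1806  0.1175]
 [ 0.6822 -0.1102  0.1175]]
bot [[ 0.6315  0.181   0.0125]
 [ 0.6832 -0.1148  0.0125]]
feetfront [[ 0.6152  0.1654  0.012 ]
 [ 0.6185  0.144   0.012 ]
 [ 0.6604 -0.0794  0.012 ]
 [ 0.6645 -0.1014  0.012 ]]
spool [[0.534 0.192 0.04 ]] can2 [[ 0.611 -0.128  0.08 ]]
can top [[0.5575 0.0907 0.0225]
 [0.5736 0.0522 0.0225]]
[[ 0.7146 -0.093   0.1175]
 [ 0.6366  0.1866  0.1175]] [[0.515  0.0513 0.0225]]
tip [[ 0.55755333 -0.21032481  0.005     ]] [[ 0.56989628 -0.20519473  0.005     ]]
```

Request:
servo_tool(
  plan=[
    [0,0,0,26.3,59.4,-4,-1],
    [0,0,0,26.3,59.4,-4,-1],
    [0,0,0,26.3,59.4,-4,-1],
    [0,0,0,26.3,59.4,-4,-1],
    [0,0,0,26.3,59.4,-4,-1],
    [0,0,0,26.3,59.4,-4,-1],
    [0,0,0,26.3,59.4,-4,-1],
    [0,0,0,26.3,59.4,-4,-1],
    [0,0,0,26.3,59.4,-4,-1],
    [0,0,0,26.3,59.4,-4,-1],
    [0,0,0,26.3,59.4,-4,-1],
    [0,0,0,26.3,59.4,-4,-1],
  ],
)

```text
time_s: 1.1
tool_pos: [0.4527, -0.0868, 0.2729]
tcp_rot: [-3.069, -0.671, 0.0]
contact_force: [0.9, -0.5, -0.4]
finger_gap: 0.0852
```

```bash
cat > log.py <<'E'
from h import *; import json
o=observe(); open('fk.jsonl','a').write(json.dumps({k:np.array(v).tolist() for k,v in o.items()})+'\n')
print(o['time_s'],o['joint_pos'].round(3),o['tool_pos'].round(4),o['tcp_rot'].round(3),o['contact_force'].round(1),round(o['finger_gap'],4))
E
python3 log.py
```

```text
1.1 [-0.339  0.193  1.838  0.     1.111  0.801] [ 0.4527 -0.0868  0.2729] [-3.069 -0.671  0.   ] [ 0.9 -0.5 -0.4] 0.0852
```

Request:
servo_tool(
  plan=[
    [0,0,0,0,0,0,-1],
    [0,0,0,0,0,0,-1],
    [0,0,0,0,0,0,-1],
    [0,0,0,0,0,0,-1],
    [0,0,0,0,0,0,-1],
  ],
)

```text
time_s: 1.52
tool_pos: [0.4522, -0.0902, 0.2731]
tcp_rot: [3.07, 0.668, -0.0]
contact_force: [-0.7, -0.1, -0.1]
finger_gap: 0.0857
```

```bash
python3 log.py
```

```text
1.5167 [-0.347  0.193  1.838 -0.     1.111  0.796] [ 0.4522 -0.0902  0.2731] [ 3.07   0.668 -0.   ] [-0.7 -0.1 -0.1] 0.0857
```

Request:
servo_tool(
  plan=[
    [0,0,0,6.1,13.9,-3,-1],
    [0,0,0,6.1,13.9,-3,-1],
    [0,0,0,6.1,13.9,-3,-1],
    [0,0,0,6.1,13.9,-3,-1],
    [0,0,0,6.1,13.9,-3,-1],
    [0,0,0,6.1,13.9,-9,-1],
    [0,0,0,6.1,13.9,-9,-1],
    [0,0,0,6.1,13.9,-9,-1],
    [0,0,0,6.1,13.9,-9,-1],
    [0,0,0,6.1,13.9,-9,-1],
  ],
)

```text
time_s: 2.35
tool_pos: [0.5143, 0.049, 0.1842]
tcp_rot: [3.069, 0.669, 0.002]
contact_force: [0.1, 0.3, -0.4]
finger_gap: 0.0856
```

```bash
python3 log.py; python3 -c "
from h import *
im=snap('wrist','w1')
cs=np.array([.5145,.0498]); 
"
```

```text
2.35 [-0.039  0.386  1.823 -0.     0.932  1.103] [0.5143 0.049  0.1842] [3.069e+00 6.690e-01 2.000e-03] [ 0.1  0.3 -0.4] 0.0856
```

View pics/w1.png

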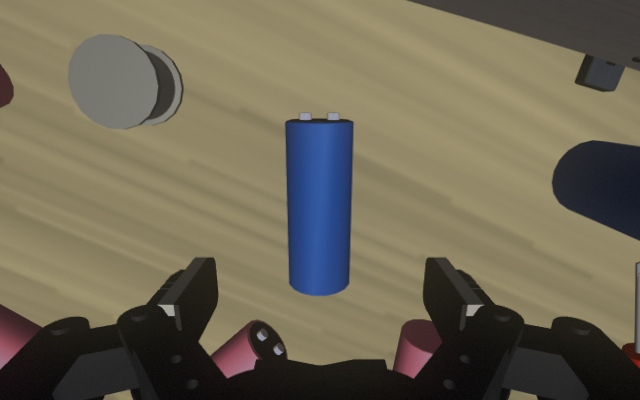

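The wrist view shows the can aligned with the tool: its sides are at columns 287 and 352, centred between the fingers, with the terminals at the top near (320,118). Next I'll fit the arm kinematics to see which tilts are feasible.

```bash
python3 -c "
from h import *; import json
from scipy.spatial.transform import Rotation as R
im=load('w1'); E=np.array(im['extrinsics']); o=observe()
Rt=R.from_rotvec(o['tcp_rot']); print('cam in tool',Rt.inv().apply(E[:3,3]-o['tool_pos']).round(4), 'tool axes',Rt.as_matrix().round(3).tolist())
print('can ends', back(im,[(320,121),(319,293)],.0225).round(4), 'sides',back(im,[(287.5,200),(351.5,200)],.0225).round(4))
J=[[-1.25508883,3.59438483e-01,1.51134344,0,1.27250911]]; P=[[0.25039319,-0.54470024,0.30312695]]
for l in open('fk.jsonl'):
  d=json.loads(l); J.append(d['joint_pos'][:5]); P.append(d['tool_pos'])
J=np.array(J);P=np.array(P)
c,s=np.cos(J[:,0]),np.sin(J[:,0])
r=P[:,0]*c+P[:,1]*s; lat=-P[:,0]*s+P[:,1]*c; print('lat',lat.round(4))
for i in range(4): print(J[i,1:3].round(4), r[i].round(4),P[i,2].round(4))
# fit a1, z0, a2, a3
A=[];b=[]
for i in range(len(r)):
  q2,q23=J[i,1],J[i,1]+J[i,2]
  A.append([np.sin(q2),np.sin(q23),0]);b.append(r[i]);A.append([np.cos(q2),np.cos(q23),1]);b.append(P[i,2])
x,res,_,sv=np.linalg.lstsq(np.array(A),np.array(b),rcond=None);print(x,np.array(A)@x-b,sv)
"
```

```text
cam in tool [ 0.0703  0.0008 -0.0689] tool axes [[0.909, 0.416, 0.002], [0.416, -0.909, -0.0], [0.002, 0.001, -1.0]]
can ends [[0.5684 0.0727 0.0225]
 [0.4546 0.0215 0.0225]] sides [[0.5109 0.071  0.0225]
 [0.5292 0.031  0.0225]]
lat [0.0689 0.0689 0.0688 0.0689]
[0.3594 1.5113] 0.5955 0.3031
[0.1931 1.8381] 0.4558 0.2729
[0.193  1.8377] 0.4559 0.2731
[0.386  1.8226] 0.512 0.1842
[ 0.56735478  0.39169856 -0.10999822] [-0.02175196  0.00222306  0.00399195 -0.00019685  0.00391443 -0.00019129
  0.01629209 -0.00183491] [2.91971725 1.85952635 0.13195816]
```

```bash
cat > fit.py <<'E'
from h import *; import json
D=[json.loads(l) for l in open('fk.jsonl')]
J=[[-1.25508883,3.59438483e-01,1.51134344,0,1.27250911]]+[d['joint_pos'][:5] for d in D]
P=[[0.25039319,-0.54470024,0.30312695]]+[d['tool_pos'] for d in D]
J=np.array(J);P=np.array(P)
ok=abs(J[:,3])<.02; J=J[ok];P=P[ok]
r=P[:,0]*np.cos(J[:,0])+P[:,1]*np.sin(J[:,0])
def fit(tool):
  A=[];b=[]
  for q,ri,z in zip(J,r,P[:,2]):
    a,c,t=q[1],q[1]+q[2],q[1]+q[2]+q[4]
    A.append([np.sin(a),np.sin(c),np.sin(t) if tool else 0,1,0]);b.append(ri);A.append([np.cos(a),np.cos(c),np.cos(t) if tool else 0,0,1]);b.append(z)
  x,_,rk,sv=np.linalg.lstsq(np.array(A),np.array(b),rcond=1e-6);return x,np.abs(np.array(A)@x-b).max(),sv
if __name__=='__main__':
  for t in (0,1): print(fit(t))
E
python3 fit.py
```

```text
(array([ 5.92178409e-01,  4.31329258e-01,  6.10622664e-16, -4.26911071e-02,
       -1.16109732e-01]), np.float64(0.017850575014534242), array([2.94884723e+00, 2.69432997e+00, 1.69068688e-01, 1.27678576e-01,
       3.62165528e-17]))
(array([ 6.01342470e-01,  3.76957187e-01, -1.37500862e+01,  3.25773092e-04,
       -1.38991373e+01]), np.float64(0.0006949427426888866), array([3.53799099e+00, 2.72603131e+00, 1.75389627e-01, 1.43561083e-01,
       1.33088911e-03]))
```

Request:
servo_tool(
  plan=[
    [0.05,-0.113,0,0,0,0,-1],
    [0.1,-0.226,0,0,0,0,-1],
    [0.15,-0.34,0,0,0,0,-1],
    [0.17,-0.38,0,0,0,0,-1],
    [0.17,-0.38,0,0,0,0,-1],
  ],
)

```text
time_s: 2.82
tool_pos: [0.5119, 0.0495, 0.184]
tcp_rot: [-2.924, -0.636, -0.623]
contact_force: [-1.2, -0.4, -0.9]
finger_gap: 0.0849
```

```bash
python3 log.py; python3 fit.py
```

```text
2.8167 [-0.174  0.297  2.089  0.539  0.459  0.517] [0.5119 0.0495 0.184 ] [-2.924 -0.636 -0.623] [-1.2 -0.4 -0.9] 0.0849
(array([ 5.92178409e-01,  4.31329258e-01,  6.10622664e-16, -4.26911071e-02,
       -1.16109732e-01]), np.float64(0.017850575014534242), array([2.94884723e+00, 2.69432997e+00, 1.69068688e-01, 1.27678576e-01,
       3.62165528e-17]))
(array([ 6.01342470e-01,  3.76957187e-01, -1.37500862e+01,  3.25773092e-04,
       -1.38991373e+01]), np.float64(0.0006949427426888866), array([3.53799099e+00, 2.72603131e+00, 1.75389627e-01, 1.43561083e-01,
       1.33088911e-03]))
```

```bash
cat > kin.py <<'E'
from h import *; import json
from scipy.spatial.transform import Rotation as R
from scipy.optimize import least_squares
J0=[-1.25508883,3.59438483e-01,1.51134344,0,1.27250911,-1.15087691e-01];P0=[0.25039319,-0.54470024,0.30312695]
D=[json.loads(l) for l in open('fk.jsonl')]
J=[J0]+[d['joint_pos'] for d in D]; P=[P0]+[d['tool_pos'] for d in D]; W=[[-3.06734,-.67112,0]]+[d['tcp_rot'] for d in D]
def fk(q,p):
    a1,d1,a2,a3,e,dt,lat=p
    A=R.from_euler('z',q[0]); B=A*R.from_euler('y',q[1]); C=B*R.from_euler('y',q[2]); T=C*R.from_euler('ZYZ',[q[3],q[4],q[5]+np.pi/2])
    return A.apply([a1,lat,d1])+B.apply([0,0,a2])+C.apply([e,0,a3])+T.apply([0,0,dt]),T
def res(p): return np.concatenate([fk(q,p)[0]-x for q,x in zip(J,P)]+[1e-3*(p-p00)])
p00=np.array([0,.35,.45,.4,0,.2,.069])
pf=least_squares(res,p00).x
LO=np.array([-2.97,-1.01,.21,-.96,.2,-2.98]);HI=np.array([2.97,2.36,2.38,4.11,2.71,2.98])
def ik(pos,rot,seeds):
    best=None
    for s in seeds:
        f=lambda q:np.r_[(fk(q,pf)[0]-pos)*5,(fk(q,pf)[1].inv()*rot).as_rotvec()]
        r=least_squares(f,np.clip(s,LO+.01,HI-.01),bounds=(LO,HI))
        if best is None or r.cost<best.cost: best=r
    return best.x,np.sqrt(2*best.cost)
if __name__=='__main__':
    print(pf.round(4)); 
    for q,x,w in zip(J,P,W): 
        a,T=fk(q,pf); print((a-x).round(4),np.degrees((T.inv()*R.from_rotvec(w)).magnitude()).round(2))
    n=np.array([.984,.18,0]);t=np.array([-.18,.984,0]);up=np.array([0,0,1.]); yaw0=np.radians(10.4)
    base=R.from_matrix(np.c_[n,-t,-up])
    seeds=[J[-1],[0,.8,1.8,0,.3,1.2],[0,.8,1.8,3.1,.3,-2],[0,.8,1.8,1.5,.3,0],[0,.5,2,-.5,.3,1.5]]
    for nc,z in ((.604,.062),(.62,.08),(.60,.10)):
      for deg in (0,10,20,30,40,50,60):
        rot=R.from_rotvec(-t*np.radians(deg))*base
        q,c=ik(n*nc+t*-.045+up*z-rot.apply([0,0,.054]),rot,seeds); print(nc,z,deg,q.round(2),round(c,4))
E
python3 kin.py
```

```text
[0.     0.2665 0.6111 0.4336 0.1122 0.3001 0.0689]
[0. 0. 0.] 0.01
[ 0. -0. -0.] 0.0
[ 0. -0. -0.] 0.0
[-0. -0.  0.] 0.0
[ 0. -0.  0.] 0.0
0.604 0.062 0 [-0.01  0.58  1.67  0.    0.89  1.38] 0.0
0.604 0.062 10 [-0.03  0.53  1.82  0.06  0.63  1.31] 0.0
0.604 0.062 20 [-0.05  0.5   1.96  0.23  0.35  1.13] 0.0
0.604 0.062 30 [-0.12  0.51  2.09  1.28  0.2   0.03] 0.0477
0.604 0.062 40 [-0.12  0.58  2.22  2.6   0.38 -1.3 ] 0.0
0.604 0.062 50 [-0.16  0.7   2.33  2.77  0.78 -1.52] 0.0
0.604 0.062 60 [-0.2   0.85  2.38  2.77  1.1  -1.6 ] 0.0616
0.62 0.08 0 [-0.    0.58  1.62  0.    0.94  1.39] 0.0
0.62 0.08 10 [-0.02  0.52  1.77  0.06  0.69  1.33] 0.0
0.62 0.08 20 [-0.05  0.48  1.91  0.19  0.41  1.18] 0.0
0.62 0.08 30 [-0.09  0.48  2.04  0.84  0.2   0.5 ] 0.0262
0.62 0.08 40 [-0.11  0.53  2.18  2.5   0.31 -1.17] 0.0
0.62 0.08 50 [-0.14  0.64  2.29  2.74  0.68 -1.47] 0.0
0.62 0.08 60 [-0.18  0.82  2.38  2.79  1.1  -1.59] 0.0014
0.6 0.1 0 [-0.01  0.53  1.66  0.    0.96  1.38] 0.0
0.6 0.1 10 [-0.03  0.47  1.8   0.06  0.71  1.32] 0.0
0.6 0.1 20 [-0.06  0.43  1.94  0.19  0.44  1.17] 0.0
0.6 0.1 30 [-0.09  0.43  2.07  0.79  0.2   0.55] 0.0109
0.6 0.1 40 [-0.12  0.47  2.21  2.41  0.29 -1.1 ] 0.0
0.6 0.1 50 [-0.16  0.59  2.33  2.71  0.67 -1.45] 0.0
0.6 0.1 60 [-0.2   0.71  2.38  2.73  0.95 -1.54] 0.0756
```

```bash
cat > plan.py <<'E'
from kin import *
up=np.array([0,0,1.])
def frame(yaw,tilt,flip=True):
    n=np.array([np.cos(yaw),np.sin(yaw),0]);t=np.array([-n[1],n[0],0])
    b=np.c_[-n,t,-up] if flip else np.c_[n,-t,-up]
    return n,t,R.from_rotvec(-t*tilt)*R.from_matrix(b)
def show(name,pos,rot,seed):
    q,c=ik(pos,rot,[seed]); print(name,'q',q.round(2),'err',round(c,4),'tcp',pos.round(4),'rv',rot.as_rotvec().round(3)); return q
if __name__=='__main__':
    d=np.radians; s=[0,.5,1.8,0,.8,-2]
    n,t,rot=frame(d(24.4),0); g=np.array([.514,.049,.030])+n*.02; q=show('up0',g+up*.12-rot.apply([0,0,.054]),rot,s)
    for tl in(-15,-30,-35,-40):
        n,t,rot=frame(d(24.4),d(tl)); show('grasp%d'%tl,g-rot.apply([0,0,.054]),rot,q)
    for tl in(0,15,20,23,25):
        n,t,rot=frame(d(10.4),d(tl)); 
        q=show('lean%d'%tl,n*.610+t*-.045+up*.084-rot.apply([0,0,.054]),rot,q)
    for nc in (.52,.56,.60):
      for tl in (20,25,28): n,t,rot=frame(d(10.4),d(tl)); show('push%.2f %d'%(nc,tl),n*nc+t*-.045+up*.022-rot.apply([0,0,.073]),rot,q)
E
python3 plan.py
```

```text
up0 q [-0.02  0.38  1.76  0.    1.   -2.02] err 0.0 tcp [0.5322 0.0573 0.204 ] rv [ 0.664 -3.071 -0.   ]
grasp-15 q [ 0.04  0.66  1.65 -0.11  1.07 -1.89] err 0.0 tcp [0.5449 0.063  0.0822] rv [ 0.61  -2.819  0.08 ]
grasp-30 q [ 0.09  0.79  1.46 -0.17  1.39 -1.84] err 0.0 tcp [0.5568 0.0684 0.0768] rv [ 0.555 -2.567  0.149]
grasp-35 q [ 0.1   0.84  1.39 -0.19  1.5  -1.83] err 0.0 tcp [0.5604 0.0701 0.0742] rv [ 0.537 -2.482  0.169]
grasp-40 q [ 0.11  0.89  1.33 -0.2   1.6  -1.82] err 0.0 tcp [0.5638 0.0716 0.0714] rv [ 0.518 -2.397  0.189]
lean0 q [-0.01  0.56  1.64  0.    0.94 -1.76] err 0.0 tcp [0.6081 0.0659 0.138 ] rv [ 0.285 -3.129 -0.   ]
lean15 q [-0.04  0.48  1.86  0.11  0.55 -1.88] err 0.0 tcp [0.5944 0.0633 0.1362] rv [-0.261  2.869  0.034]
lean20 q [-0.05  0.47  1.93  0.2   0.41 -1.97] err 0.0 tcp [0.5899 0.0625 0.1347] rv [-0.253  2.782  0.045]
lean23 q [-0.06  0.46  1.97  0.29  0.33 -2.07] err 0.0 tcp [0.5873 0.062  0.1337] rv [-0.248  2.73   0.051]
lean25 q [-0.07  0.46  2.    0.39  0.27 -2.18] err 0.0 tcp [0.5857 0.0617 0.1329] rv [-0.245  2.695  0.054]
push0.52 20 q [-
[... 320 characters left out ...]
643  0.06 ]
push0.56 20 q [-0.08  0.51  2.08  0.4   0.23 -2.21] err 0.0 tcp [0.5344 0.0523 0.0906] rv [-0.253  2.782  0.045]
push0.56 25 q [-0.13  0.51  2.13  0.96  0.2  -2.81] err 0.0501 tcp [0.5286 0.0513 0.0882] rv [-0.245  2.695  0.054]
push0.56 28 q [-0.14  0.51  2.15  1.12  0.2  -2.98] err 0.081 tcp [0.5252 0.0506 0.0865] rv [-0.241  2.643  0.06 ]
push0.60 20 q [-0.06  0.54  1.99  0.29  0.28 -2.08] err 0.0 tcp [0.5737 0.0595 0.0906] rv [-0.253  2.782  0.045]
push0.60 25 q [-0.09  0.54  2.05  0.68  0.2  -2.48] err 0.0284 tcp [0.5679 0.0585 0.0882] rv [-0.245  2.695  0.054]
push0.60 28 q [-0.12  0.54  2.08  1.14  0.2  -2.98] err 0.0592 tcp [0.5646 0.0579 0.0865] rv [-0.241  2.643  0.06 ]
```

Request:
servo_tool(
  plan=[
    [-0.17,0.38,0,2,0.8,2,-1],
    [-0.17,0.38,0,2,0.8,2,-1],
    [-0.17,0.38,0,2,0.8,2,-1],
    [-0.17,0.38,0,2,0.8,2,-1],
    [-0.17,0.38,0,2,0.8,2,-1],
  ],
)

```text
time_s: 3.23
tool_pos: [0.5386, 0.0577, 0.206]
tcp_rot: [3.062, 0.669, 0.001]
contact_force: [1.8, 1.3, -0.2]
finger_gap: 0.0851
```

Request:
servo_tool(
  plan=[
    [0,0,0.124,0,0,0,-1],
    [0,0,0.248,0,0,0,-1],
    [0,0,0.372,0,0,0,-1],
    [0,0,0.496,0,0,0,-1],
    [0,0,0.62,0,0,0,-1],
    [0,0,0.744,0,0,0,-1],
    [0,0,0.868,0,0,0,-1],
    [0,0,0.992,0,0,0,-1],
    [0,0,1.116,0,0,0,-1],
    [0,0,1.24,0,0,0,-1],
    [0,0,1.364,0,0,0,-1],
    [0,0,1.488,0,0,0,-1],
  ],
)

```text
time_s: 4.23
tool_pos: [0.5337, 0.0575, 0.2037]
tcp_rot: [1.796, 2.574, 0.002]
contact_force: [-0.6, -0.8, -0.1]
finger_gap: 0.0849
```

Request:
servo_tool(
  plan=[
    [0,0,0.124,0,0,0,-1],
    [0,0,0.248,0,0,0,-1],
    [0,0,0.372,0,0,0,-1],
    [0,0,0.496,0,0,0,-1],
    [0,0,0.62,0,0,0,-1],
    [0,0,0.744,0,0,0,-1],
    [0,0,0.868,0,0,0,-1],
    [0,0,0.992,0,0,0,-1],
    [0,0,1.116,0,0,0,-1],
    [0,0,1.24,0,0,0,-1],
    [0,0,1.364,0,0,0,-1],
    [0,0,1.488,0,0,0,-1],
  ],
)

```text
time_s: 5.23
tool_pos: [0.5337, 0.0575, 0.2037]
tcp_rot: [-0.422, 3.11, -0.002]
contact_force: [-0.1, 0.2, 0.4]
finger_gap: 0.0855
```

Request:
servo_tool(
  plan=[
    [0,0,0.083,0,0,0,-1],
    [0,0,0.166,0,0,0,-1],
    [0,0,0.166,0,0,0,-1],
  ],
)

```text
time_s: 5.48
tool_pos: [0.5337, 0.0575, 0.2037]
tcp_rot: [-0.674, 3.066, -0.002]
contact_force: [-0.3, 0.1, 0.7]
finger_gap: 0.0857
```

```bash
python3 log.py; cat > delta.py <<'E'
from plan import *
def delta(pos,rot):
    o=observe(); rv=(rot*R.from_rotvec(o['tcp_rot']).inv()).as_rotvec(); print('turn',rv.round(3),np.degrees(np.linalg.norm(rv)).round(1),'shift cm',((pos-o['tool_pos'])*100).round(2))
E
python3 -c "
from delta import *
n,t,rot=frame(np.radians(24.4),np.radians(-37)); g=np.array([.514,.049,.030])+n*.02
delta(g-rot.apply([0,0,.054]),rot); delta(g-rot.apply([0,0,.054+.06]),rot)"
```

```text
5.4833 [-2.100e-02  3.830e-01  1.762e+00 -1.000e-03  9.940e-01 -2.024e+00] [0.5337 0.0575 0.2037] [-6.740e-01  3.066e+00 -2.000e-03] [-0.3  0.1  0.7] 0.0857
turn [-0.268  0.59  -0.007] 37.1 shift cm [  2.81   1.31 -13.06]
turn [-0.268  0.59  -0.007] 37.1 shift cm [ 6.1   2.81 -8.26]
```

Request:
servo_tool(
  plan=[
    [-0.05,0.11,0,2.8,1.3,-1,-1],
    [-0.1,0.22,0,2.8,1.3,-2,-1],
    [-0.15,0.33,0,2.8,1.3,-3,-1],
    [-0.2,0.44,0,2.8,1.3,-4,-1],
    [-0.25,0.55,0,2.8,1.3,-6,-1],
    [-0.268,0.59,-0.007,2.8,1.3,-8,-1],
    [-0.268,0.59,-0.007,2.8,1.3,-10,-1],
    [-0.268,0.59,-0.007,2.8,1.3,-11.5,-1],
    [-0.268,0.59,-0.007,2.8,1.3,-13,-1],
    [-0.268,0.59,-0.007,2.8,1.3,-13,-1],
    [-0.268,0.59,-0.007,2.8,1.3,-13,-1],
  ],
)

```text
time_s: 6.4
tool_pos: [0.5612, 0.0708, 0.0733]
tcp_rot: [0.525, -2.446, 0.176]
contact_force: [-0.5, -0.8, 0.8]
finger_gap: 0.0852
```

```bash
python3 log.py; python3 -c "
from h import *
im=snap('scene','s1'); p=im['pixels'][120:370,170:490,::-1]; cv2.imwrite('pics/c2.png',cv2.resize(np.clip(p*1.6,0,255).astype('uint8'),None,fx=2.4,fy=2.4,interpolation=cv2.INTER_CUBIC))"
```

```text
6.4 [ 0.104  0.859  1.368 -0.19   1.539 -1.822] [0.5612 0.0708 0.0733] [ 0.525 -2.446  0.176] [-0.5 -0.8  0.8] 0.0852
```

View pics/c2.png

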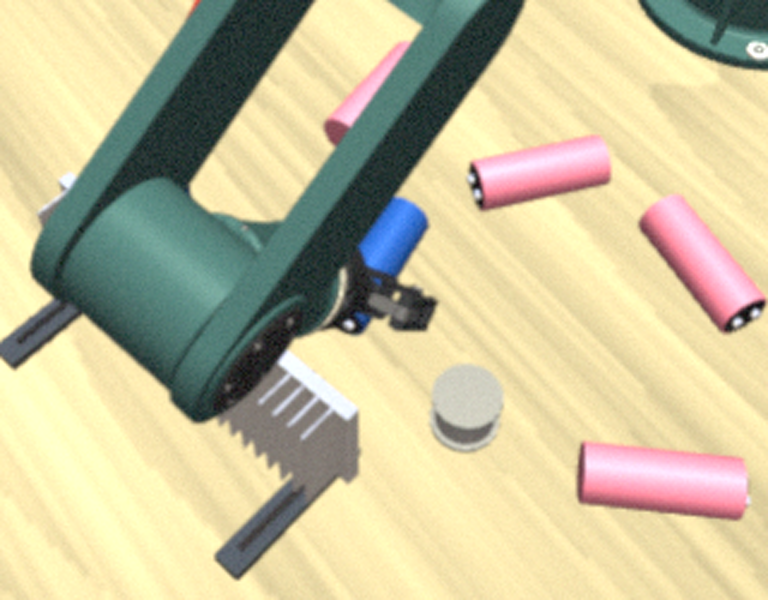

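The fingers straddle the can: the terminal end shows at (350,325) in the crop and the foot at (405,220). There is no contact force, so I'm closing the jaws.

Request:
servo_tool(
  plan=[
    [0,0,0,0,0,0,0.0],
    [0,0,0,0,0,0,0.5],
    [0,0,0,0,0,0,0.5],
    [0,0,0,0,0,0,0.5],
    [0,0,0,0,0,0,0.5],
    [0,0,0,0,0,0,0.5],
    [0,0,0,0,0,0,0.5],
    [0,0,0,0,0,0,0.5],
  ],
  newtons=35,
)

```text
time_s: 7.12
tool_pos: [0.5622, 0.0712, 0.0743]
tcp_rot: [0.526, -2.447, 0.177]
contact_force: [2.0, 0.2, 7.7]
finger_gap: 0.0438
```

Request:
servo_tool(
  plan=[
    [0,0,0,0,0,0.5,0.5],
    [0,0,0,0,0,1,0.5],
    [0,0,0,0,0,2,0.5],
    [0,0,0,0,0,3,0.5],
    [0,0,0,0,0,4,0.5],
    [0,0,0,0,0,5,0.5],
    [0,0,0,0,0,5,0.5],
    [0,0,0,0,0,5,0.5],
  ],
)

```text
time_s: 7.78
tool_pos: [0.5621, 0.0712, 0.124]
tcp_rot: [0.527, -2.448, 0.176]
contact_force: [-0.3, 0.0, -2.9]
finger_gap: 0.0439
```

```bash
python3 log.py; python3 -c "
from h import *
im=snap('wrist','w2')"
```

```text
7.7833 [ 0.105  0.795  1.354 -0.19   1.613 -1.837] [0.5621 0.0712 0.124 ] [ 0.527 -2.448  0.176] [-0.3  0.  -2.9] 0.0439
```

View pics/w2.png

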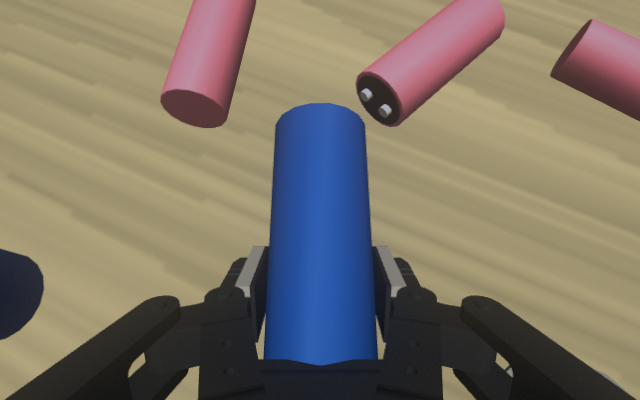

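The can is held square between the pads, with its foot end at the top of the picture (rim at row 103). I'll work out the can's pose in the tool frame and the lean target.

```bash
cat > can.py <<'E'
from delta import *
def tooltilt(T): 
    z=T.apply([0,0,1]); y=T.apply([0,1,0]); return z,y
def canpts(c,a,side):  # centre, axis
    s=np.cross(a,up); s/=np.linalg.norm(s); u=np.cross(s,a); th=np.linspace(0,2*np.pi,73)
    return [c+k*.0575*a+.0225*(np.cos(x)*s+np.sin(x)*u) for k in (-1,1) for x in th]
E
python3 -c "
from can import *
from scipy.optimize import least_squares
im=load('w2'); o=observe(); T=R.from_rotvec(o['tcp_rot']); tp=o['tool_pos']
z,y=tooltilt(T); print('tool z',z.round(3),'y',y.round(3),'tilt',np.degrees(np.arctan2(np.hypot(z[0],z[1]),-z[2])))
ax=np.array([.9107,.4131,0]); 
h=cv2.convexHull
for cz in (.068,.072,.076):
  for pit in (-4,0,4):
    a=np.array([-y[1]*0+ax[0]*np.cos(np.radians(pit)),ax[1]*np.cos(np.radians(pit)),np.sin(np.radians(pit))])
    def sil(s):
        c=np.array([.514,.049,cz])+ax*s; return proj(im,canpts(c,a,0)).astype('float32')
    from scipy.optimize import brentq
    s=brentq(lambda s:sil(s)[:73,1].min()-103,-.03,.03); q=h(sil(s))[:,0]
    m=np.zeros((400,640),'uint8'); cv2.fillPoly(m,[q.astype('int32')],1); w=lambda r:(np.where(m[r])[0].min(),np.where(m[r])[0].max()) 
    print(cz,pit,'s',round(s,4),w(130),w(200),w(330))
p=im['pixels']; hsv=cv2.cvtColor(p,cv2.COLOR_RGB2HSV); b=cv2.inRange(hsv,(100,120,30),(125,255,255))
for r in (130,200,330): x=np.where(b[r,240:400])[0]+240; print(r,x.min(),x.max())
"
```

```text
tool z [-0.55  -0.248 -0.798] y [-0.411  0.912  0.   ] tilt 37.07383315962095
0.068 -4 s 0.0019 (np.int64(275), np.int64(366)) (np.int64(272), np.int64(369)) (np.int64(266), np.int64(375))
0.068 0 s 0.0006 (np.int64(276), np.int64(364)) (np.int64(272), np.int64(368)) (np.int64(266), np.int64(375))
0.068 4 s -0.001 (np.int64(277), np.int64(363)) (np.int64(273), np.int64(368)) (np.int64(265), np.int64(377))
0.072 -4 s 0.0049 (np.int64(273), np.int64(367)) (np.int64(270), np.int64(370)) (np.int64(265), np.int64(376))
0.072 0 s 0.0036 (np.int64(275), np.int64(366)) (np.int64(271), np.int64(370)) (np.int64(264), np.int64(378))
0.072 4 s 0.002 (np.int64(276), np.int64(364)) (np.int64(272), np.int64(369)) (np.int64(264), np.int64(378))
0.076 -4 s 0.0079 (np.int64(272), np.int64(368)) (np.int64(269), np.int64(372)) (np.int64(263), np.int64(378))
0.076 0 s 0.0066 (np.int64(273), np.int64(367)) (np.int64(269), np.int64(371)) (np.int64(263), np.int64(379))
0.076 4 s 0.005 (np.int64(274), np.int64(366)) (np.int64(270), np.int64(371)) (np.int64(261), np.int64(380))
130 276 363
200 272 368
330 265 382
```

```bash
cat >> can.py <<'E'
TP=np.array([.5621,.0712,.124]);TR=R.from_rotvec([.527,-2.448,.176]); C0=np.array([.516,.0502,.0715])
CT=TR.inv().apply(C0-TP); AT=TR.inv().apply([np.cos(np.radians(24.3)),np.sin(np.radians(24.3)),.0])
n,t,_=frame(np.radians(10.4),0)
def lean(th,ctr):  # tool pose for can centre ctr, lean th (rad)
    _,_,rot=frame(np.radians(10.4),th-np.radians(37.07)); return ctr-rot.apply(CT),rot
E
python3 -c "
from can import *
th=np.radians(59)
p,r=lean(th,n*.56+t*-.058+up*.10); delta(p,r); q=show('hover',p,r,[-.05,.47,1.9,.2,.4,-2])
p2,r=lean(th,n*.603+t*-.058+up*.0609); delta(p2,r); show('lean',p2,r,q); print((p2-p)*100)
print('can axis chk', r.apply(AT))
"
```

```text
turn [ 0.307 -0.985 -0.221] 60.5 shift cm [-1.9  -3.04  4.71]
hover q [-0.11  0.35  2.03  0.28  0.41 -2.1 ] err 0.0 tcp [0.5427 0.0408 0.1705] rv [-0.25   2.749  0.048]
turn [ 0.307 -0.985 -0.221] 60.5 shift cm [ 2.33 -2.26  0.8 ]
lean q [-0.09  0.47  1.97  0.29  0.35 -2.09] err 0.0 tcp [0.585  0.0486 0.1314] rv [-0.25   2.749  0.048]
[ 4.22935732  0.77623232 -3.91      ]
can axis chk [0.50719192 0.09323609 0.85677499]
```

Request:
servo_tool(
  plan=[
    [0.0307,-0.0985,-0.0221,-0.2,-0.3,0.6,0.5],
    [0.0614,-0.197,-0.0442,-0.4,-0.6,1.2,0.5],
    [0.0921,-0.2955,-0.0663,-0.6,-0.9,1.8,0.5],
    [0.1228,-0.394,-0.0884,-0.8,-1.2,2.4,0.5],
    [0.1535,-0.4925,-0.1105,-1.0,-1.5,3.0,0.5],
    [0.1842,-0.591,-0.1326,-1.2,-1.8,3.5,0.5],
    [0.2149,-0.6895,-0.1547,-1.4,-2.1,4.0,0.5],
    [0.2456,-0.788,-0.1768,-1.6,-2.4,4.4,0.5],
    [0.2763,-0.8865,-0.1989,-1.8,-2.7,4.7,0.5],
    [0.307,-0.985,-0.221,-1.9,-3.0,4.7,0.5],
    [0.307,-0.985,-0.221,-1.9,-3.0,4.7,0.5],
    [0.307,-0.985,-0.221,-1.9,-3.0,4.7,0.5],
  ],
)

```text
time_s: 8.83
tool_pos: [0.54, 0.0411, 0.1689]
tcp_rot: [-0.249, 2.757, 0.05]
contact_force: [0.5, -0.6, -2.2]
finger_gap: 0.0437
```

```bash
python3 log.py; python3 -c "
from can import *
p2,r=lean(np.radians(59),n*.603+t*-.058+up*.0609); delta(p2,r)
im=snap('scene','s2'); p=im['pixels'][120:370,170:490,::-1]; cv2.imwrite('pics/c3.png',cv2.resize(np.clip(p*1.6,0,255).astype('uint8'),None,fx=2.4,fy=2.4,interpolation=cv2.INTER_CUBIC))"
```

```text
8.8333 [-0.112  0.351  2.032  0.271  0.412 -2.093] [0.54   0.0411 0.1689] [-0.249  2.757  0.05 ] [ 0.5 -0.6 -2.2] 0.0437
turn [-0.001 -0.008  0.001] 0.5 shift cm [ 4.5   0.75 -3.76]
```

View pics/c3.png

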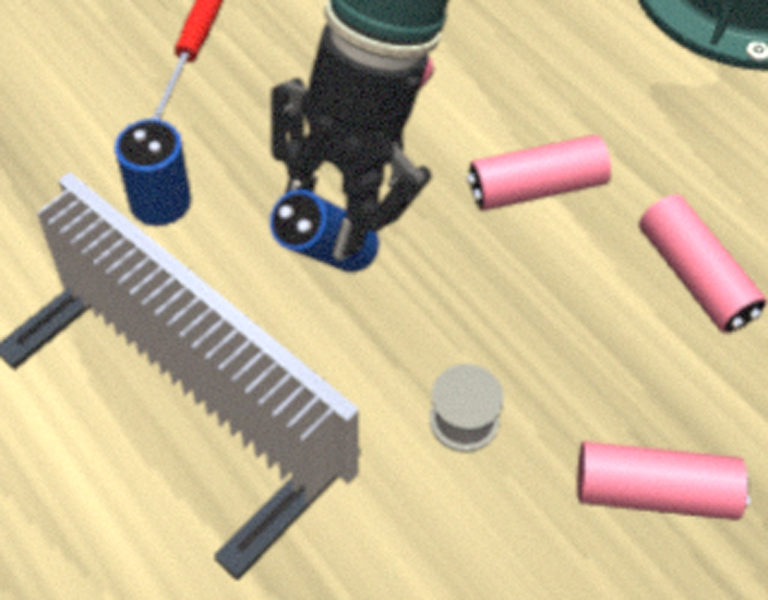

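The can is held tilted at about 59° with its terminals up, near (300,220), clear of the heat sink. I'll descend first, then feel for the bench and the face.

Request:
servo_tool(
  plan=[
    [0,0,0,1,0.2,-1,0.5],
    [0,0,0,2,0.35,-2,0.5],
    [0,0,0,3,0.5,-2.8,0.5],
    [0,0,0,3.3,0.6,-3.4,0.5],
    [0,0,0,3.3,0.6,-3.5,0.5],
    [0,0,0,3.3,0.6,-3.5,0.5],
    [0,0,0,3.3,0.6,-3.5,0.5],
  ],
)

```text
time_s: 9.47
tool_pos: [0.5751, 0.0474, 0.1349]
tcp_rot: [-0.251, 2.751, 0.049]
contact_force: [1.5, -0.1, -2.2]
finger_gap: 0.0441
```

Request:
servo_tool(
  plan=[
    [0,0,0,0.3,0.05,0,0.5],
    [0,0,0,0.6,0.1,0,0.5],
    [0,0,0,0.6,0.1,0,0.5],
  ],
)

```text
time_s: 9.72
tool_pos: [0.5826, 0.048, 0.1359]
tcp_rot: [-0.25, 2.748, 0.048]
contact_force: [0.6, 0.1, -3.0]
finger_gap: 0.044
```

Request:
servo_tool(
  plan=[
    [0,0,0,0,0,-0.1,0.5],
    [0,0,0,0,0,-0.2,0.5],
    [0,0,0,0,0,-0.2,0.5],
  ],
)

```text
time_s: 9.97
tool_pos: [0.5813, 0.0482, 0.133]
tcp_rot: [-0.25, 2.751, 0.049]
contact_force: [0.5, 0.1, -2.0]
finger_gap: 0.0439
```

```bash
python3 log.py; python3 -c "
from can import *
o=observe(); T=R.from_rotvec(o['tcp_rot']); c=o['tool_pos']+T.apply(CT); a=T.apply(AT); th=np.arcsin(a[2])
e=c-a*.0575; e=np.array([e@n,e@t,e[2]]); print('lean',np.degrees(th),'low edge n',e[0]+.0225*np.sin(th),'z',e[2]-.0225*np.cos(th)); f=c+a*.0575; print('top edge n',f@n+.0225*np.sin(th),'z',f[2]-.0225*np.cos(th))"
```

```text
9.9667 [-0.087  0.46   1.975  0.291  0.352 -2.095] [0.5813 0.0482 0.133 ] [-0.25   2.751  0.049] [ 0.5  0.1 -2. ] 0.0439
lean 58.852366905061395 low edge n 0.588674210579168 z 0.0016311424198060236
top edge n 0.6481573828597293 z 0.10005243956969792
```

Request:
servo_tool(
  plan=[
    [0,0,0,0,0,-0.05,0.5],
    [0,0,0,0,0,-0.1,0.5],
    [0,0,0,0,0,-0.15,0.5],
    [0,0,0,0,0,-0.15,0.5],
  ],
)

```text
time_s: 10.3
tool_pos: [0.5818, 0.0482, 0.1318]
tcp_rot: [-0.25, 2.75, 0.048]
contact_force: [-0.9, 0.7, 0.9]
finger_gap: 0.0436
```

Request:
servo_tool(
  plan=[
    [0,0,0,0.1,0.02,0,0.5],
    [0,0,0,0.2,0.04,0,0.5],
    [0,0,0,0.2,0.04,0,0.5],
  ],
)

```text
time_s: 10.55
tool_pos: [0.5835, 0.0486, 0.1316]
tcp_rot: [-0.25, 2.751, 0.049]
contact_force: [-1.9, -0.2, 1.2]
finger_gap: 0.0435
```

Request:
servo_tool(
  plan=[
    [0,0,0,0.1,0.02,0,0.5],
    [0,0,0,0.15,0.03,0,0.5],
    [0,0,0,0.15,0.03,0,0.5],
  ],
)

```text
time_s: 10.8
tool_pos: [0.5851, 0.0489, 0.1316]
tcp_rot: [-0.25, 2.75, 0.049]
contact_force: [-1.7, -0.0, 0.4]
finger_gap: 0.0435
```

Request:
servo_tool(
  plan=[
    [0,0,0,0.1,0.02,0,0.5],
    [0,0,0,0.1,0.02,0,0.5],
  ],
)

```text
time_s: 10.97
tool_pos: [0.5862, 0.0491, 0.1317]
tcp_rot: [-0.25, 2.75, 0.049]
contact_force: [-2.6, 0.2, 1.0]
finger_gap: 0.0442
```

Request:
servo_tool(
  plan=[
    [0,0,0,0.1,0.02,0,0.5],
    [0,0,0,0.1,0.02,0,0.5],
  ],
)

```text
time_s: 11.13
tool_pos: [0.5873, 0.0493, 0.1317]
tcp_rot: [-0.25, 2.75, 0.048]
contact_force: [-2.2, 0.2, 0.8]
finger_gap: 0.0436
```

Request:
servo_tool(
  plan=[
    [0,0,0,0.1,0.02,0,0.5],
    [0,0,0,0.1,0.02,0,0.5],
  ],
)

```text
time_s: 11.3
tool_pos: [0.5883, 0.0495, 0.1317]
tcp_rot: [-0.25, 2.75, 0.048]
contact_force: [-1.8, -0.0, 0.2]
finger_gap: 0.0435
```

Request:
servo_tool(
  plan=[
    [0,0,0,0.1,0.02,0,0.5],
    [0,0,0,0.2,0.04,0,0.5],
  ],
)

```text
time_s: 11.47
tool_pos: [0.5897, 0.0499, 0.1315]
tcp_rot: [-0.25, 2.751, 0.049]
contact_force: [-7.5, -3.3, 5.6]
finger_gap: 0.0436
```

Request:
servo_tool(
  plan=[
    [0,0,0,0.1,0.02,0,0.5],
    [0,0,0,0.1,0.02,0,0.5],
  ],
)

```text
time_s: 11.63
tool_pos: [0.5899, 0.0499, 0.1314]
tcp_rot: [-0.251, 2.752, 0.049]
contact_force: [-6.4, -3.4, 5.8]
finger_gap: 0.0438
```

```bash
python3 log.py; python3 -c "
from h import *
im=snap('top','t2'); p=im['pixels'][80:230,215:415,::-1]; cv2.imwrite('pics/c4.png',cv2.resize(np.clip(p*1.6,0,255).astype('uint8'),None,fx=4,fy=4,interpolation=cv2.INTER_CUBIC))"
```

```text
11.6333 [-0.082  0.471  1.956  0.278  0.36  -2.077] [0.5899 0.0499 0.1314] [-0.251  2.752  0.049] [-6.4 -3.4  5.8] 0.0438
```

View pics/c4.png

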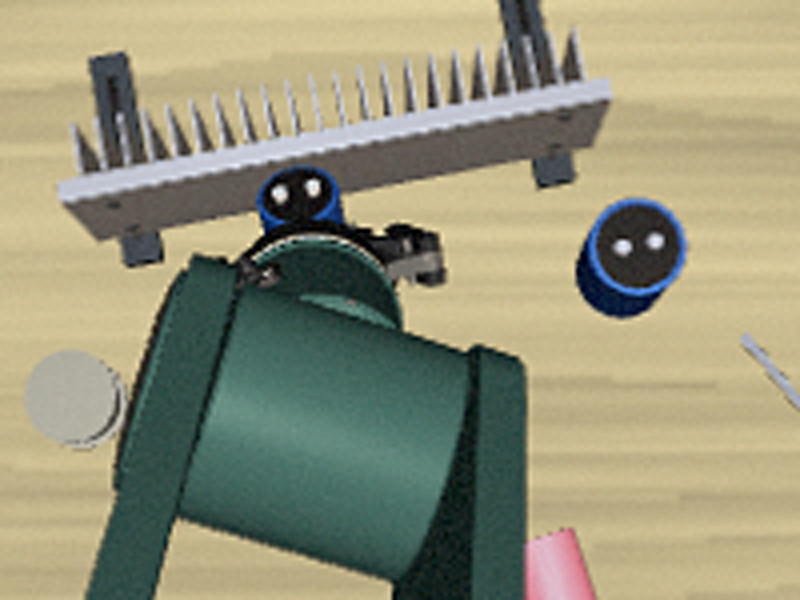

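The terminal end touches the face at about (295,175) in the crop, with a contact force of about 7 N. I'll ease off slightly, release, and back out along the tool axis.

Request:
servo_tool(
  plan=[
    [0,0,0,-0.15,-0.02,0.05,0.5],
    [0,0,0,-0.15,-0.02,0.05,0.5],
    [0,0,0,-0.15,-0.02,0.05,0.2],
    [0,0,0,-0.15,-0.02,0.05,-0.2],
    [0,0,0,-0.15,-0.02,0.05,-0.6],
    [0,0,0,-0.15,-0.02,0.05,-1],
    [0,0,0,-0.15,-0.02,0.05,-1],
    [0,0,0,-0.15,-0.02,0.05,-1],
    [0,0,0,-0.15,-0.02,0.05,-1],
    [0,0,0,-0.15,-0.02,0.05,-1],
  ],
)

```text
time_s: 12.52
tool_pos: [0.5897, 0.0499, 0.1322]
tcp_rot: [-0.25, 2.75, 0.048]
contact_force: [-0.7, 0.0, 0.6]
finger_gap: 0.0858
```

Request:
servo_tool(
  plan=[
    [0,0,0,-0.5,-0.1,1.4,-1],
    [0,0,0,-1.1,-0.2,2.8,-1],
    [0,0,0,-1.8,-0.3,4.5,-1],
    [0,0,0,-2.6,-0.5,6.5,-1],
    [0,0,0,-3.5,-0.6,8.5,-1],
    [0,0,0,-4.5,-0.8,10.5,-1],
    [0,0,0,-6,-1,12,-1],
    [0,0,0,-9,-1.6,12,-1],
    [0,0,0,-12,-2.1,12,-1],
    [0,0,0,-12,-2.1,12,-1],
  ],
)

```text
time_s: 13.35
tool_pos: [0.463, 0.0295, 0.2506]
tcp_rot: [-0.251, 2.757, 0.051]
contact_force: [-0.7, 0.8, -0.6]
finger_gap: 0.0855
```

```bash
python3 log.py; python3 -c "
from h import *
a=snap('scene','s3')['pixels'][150:300,200:400,::-1]
b=snap('top','t3')['pixels'][80:230,215:415,::-1]; 
f=lambda p:cv2.resize(np.clip(p*1.6,0,255).astype('uint8'),None,fx=2,fy=2,interpolation=cv2.INTER_CUBIC)
w=cv2.resize(snap('wrist','w3')['pixels'][:,:,::-1],(480,300))
cv2.imwrite('pics/c5.png',np.vstack([np.hstack([f(a),f(b)]),np.hstack([w,np.zeros((300,320,3),'uint8')])]))"
```

```text
13.35 [-0.17   0.102  2.093  0.228  0.605 -2.088] [0.463  0.0295 0.2506] [-0.251  2.757  0.051] [-0.7  0.8 -0.6] 0.0855
```

View pics/c5.png

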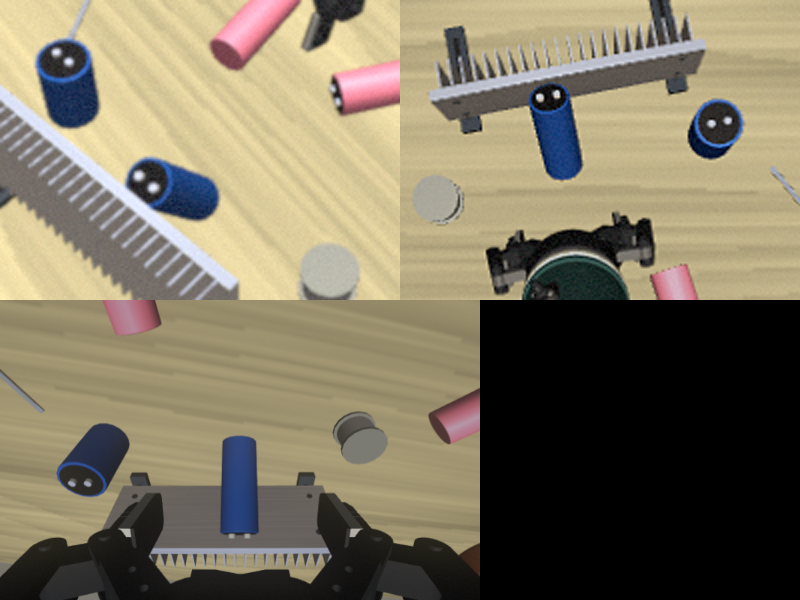

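The can leans on its own, with its top at the face ((548,98) in the top view) and its foot at (565,172), square to the face. For pushing I need a more forward tilt so the gripper body clears the can, so I'll check the other wrist branch.

```bash
python3 -c "
from can import *
d=np.radians
print('can t', (np.array([.5897,.0499,.1322])+R.from_rotvec([-.25,2.75,.048]).apply(CT))@t)
for tl in (30,35,40,45):
  for nc in (.54,.58,.62):
    _,_,rot=frame(d(10.4),d(tl),False); show('%d %.2f'%(tl,nc),n*nc+t*-.057+up*.016-rot.apply([0,0,.073]),rot,[-.12,.6,2.2,2.6,.4,-1.3])
"
```

```text
can t -0.057583261536604695
30 0.54 q [-0.17  0.55  2.27  2.36  0.25 -1.11] err 0.0 tcp [0.5055 0.0348 0.0792] rv [-2.978 -0.271 -0.798]
30 0.58 q [-0.14  0.57  2.18  2.18  0.2  -0.9 ] err 0.0069 tcp [0.5449 0.042  0.0792] rv [-2.978 -0.271 -0.798]
30 0.62 q [-0.13  0.59  2.11  1.95  0.2  -0.66] err 0.0363 tcp [0.5842 0.0493 0.0792] rv [-2.978 -0.271 -0.798]
35 0.54 q [-0.2   0.61  2.34  2.6   0.43 -1.39] err 0.0 tcp [0.5002 0.0339 0.0758] rv [-2.933 -0.267 -0.925]
35 0.58 q [-0.16  0.6   2.25  2.55  0.35 -1.29] err 0.0 tcp [0.5396 0.0411 0.0758] rv [-2.933 -0.267 -0.925]
35 0.62 q [-0.13  0.61  2.16  2.45  0.28 -1.16] err 0.0 tcp [0.5789 0.0483 0.0758] rv [-2.933 -0.267 -0.925]
40 0.54 q [-0.23  0.66  2.38  2.66  0.58 -1.49] err 0.0297 tcp [0.4953 0.0329 0.0719] rv [-2.883 -0.262 -1.049]
40 0.58 q [-0.19  0.66  2.31  2.68  0.54 -1.45] err 0.0 tcp [0.5346 0.0402 0.0719] rv [-2.883 -0.262 -1.049]
40 0.62 q [-0.15  0.66  2.22  2.65  0.46 -1.38] err 0.0 tcp [0.574  0.0474 0.0719] rv [-2.883 -0.262 -1.049]
45 0.54 q [-0.25  0.69  2.38  2.63  0.64 -1.49] err 0.1119 tcp [0.4906 0.0321 0.0676] rv [-2.828 -0.257 -1.172]
45 0.58 q [-0.21  0.74  2.37  2.74  0.76 -1.55] err 0.0 tcp [0.53   0.0393 0.0676] rv [-2.828 -0.257 -1.172]
45 0.62 q [-0.17  0.72  2.28  2.73  0.65 -1.49] err 0.0 tcp [0.5693 0.0465 0.0676] rv [-2.828 -0.257 -1.172]
```

Request:
servo_tool(
  plan=[
    [-0.023,0.125,0,0,0,0,-1],
    [-0.046,0.25,0,0,0,0,-0.5],
    [-0.069,0.376,0,0,0,0,0],
    [-0.069,0.376,0,0,0,0,0.29],
    [-0.069,0.376,0,0,0,0,0.29],
  ],
)

```text
time_s: 13.92
tool_pos: [0.4723, 0.0293, 0.2518]
tcp_rot: [-0.287, 3.126, 0.001]
contact_force: [-0.3, -0.1, 0.0]
finger_gap: 0.0389
```

Request:
servo_tool(
  plan=[
    [0,0,-0.124,0,0,0,0.29],
    [0,0,-0.248,0,0,0,0.29],
    [0,0,-0.372,0,0,0,0.29],
    [0,0,-0.496,0,0,0,0.29],
    [0,0,-0.62,0,0,0,0.29],
    [0,0,-0.744,0,0,0,0.29],
    [0,0,-0.868,0,0,0,0.29],
    [0,0,-0.992,0,0,0,0.29],
    [0,0,-1.116,0,0,0,0.29],
    [0,0,-1.24,0,0,0,0.29],
    [0,0,-1.364,0,0,0,0.29],
    [0,0,-1.488,0,0,0,0.29],
  ],
)

```text
time_s: 14.92
tool_pos: [0.4688, 0.029, 0.2516]
tcp_rot: [1.917, 2.488, 0.005]
contact_force: [-0.1, 0.2, 0.6]
finger_gap: 0.0301
```

Request:
servo_tool(
  plan=[
    [0,0,-0.124,0,0,0,0.29],
    [0,0,-0.248,0,0,0,0.29],
    [0,0,-0.372,0,0,0,0.29],
    [0,0,-0.496,0,0,0,0.29],
    [0,0,-0.62,0,0,0,0.29],
    [0,0,-0.744,0,0,0,0.29],
    [0,0,-0.868,0,0,0,0.29],
    [0,0,-0.992,0,0,0,0.29],
    [0,0,-1.116,0,0,0,0.29],
    [0,0,-1.24,0,0,0,0.29],
    [0,0,-1.364,0,0,0,0.29],
    [0,0,-1.488,0,0,0,0.29],
  ],
)

```text
time_s: 15.92
tool_pos: [0.4688, 0.029, 0.2516]
tcp_rot: [-3.095, -0.533, -0.006]
contact_force: [0.3, 1.0, 0.4]
finger_gap: 0.0307
```

Request:
servo_tool(
  plan=[
    [0,0,-0.083,0,0,0,0.29],
    [0,0,-0.166,0,0,0,0.29],
    [0,0,-0.166,0,0,0,0.29],
  ],
)

```text
time_s: 16.17
tool_pos: [0.4688, 0.029, 0.2517]
tcp_rot: [-3.128, -0.279, -0.005]
contact_force: [0.3, 1.1, 0.3]
finger_gap: 0.0304
```

```bash
python3 log.py; cat > path.py <<'E'
from can import *
d=np.radians; o=observe(); q0=o['joint_pos']
_,_,rot=frame(d(10.4),d(36),False); pos=n*.52+t*-.0576+up*.10-rot.apply([0,0,.073])
q1=show('end',pos,rot,[-.12,.6,2.2,2.6,.5,-1.3])
T0=R.from_rotvec(o['tcp_rot']); last=T0
s=np.linspace(0,1,25)[1:]
for k,x in enumerate(s):
    q=q0+(q1-q0)*x; q[4]=max((1-x)*q0[4]+x*q1[4],.0) ; p,T=fk(q,pf)
    print([*(T*T0.inv()).as_rotvec().round(3).tolist(),*((p-o['tool_pos'])*100).round(1).tolist(),.29],'j5',q[4].round(2),'z',p[2].round(3),'n',(p@n).round(3),'step',np.degrees((T*last.inv()).magnitude()).round(1)); last=T
E
python3 path.py
```

```text
16.1667 [-0.086  0.231  1.85   0.002  1.058  1.306] [0.4688 0.029  0.2517] [-3.128 -0.279 -0.005] [0.3 1.1 0.3] 0.0304
end q [-0.23  0.35  2.34  2.07  0.27 -0.85] err 0.0 tcp [0.4797 0.0295 0.1591] rv [-2.924 -0.266 -0.95 ]
[0.072, -0.017, 0.04, -0.0, 1.9, -0.8, 0.29] j5 1.02 z 0.244 n 0.47 step 4.8
[0.139, -0.041, 0.075, 0.1, 3.7, -1.4, 0.29] j5 0.99 z 0.238 n 0.474 step 4.6
[0.202, -0.07, 0.105, 0.3, 5.4, -1.9, 0.29] j5 0.96 z 0.233 n 0.479 step 4.3
[0.258, -0.105, 0.131, 0.5, 6.9, -2.2, 0.29] j5 0.93 z 0.23 n 0.484 step 4.1
[0.309, -0.144, 0.153, 0.9, 8.3, -2.4, 0.29] j5 0.89 z 0.227 n 0.49 step 3.9
[0.353, -0.186, 0.17, 1.3, 9.4, -2.6, 0.29] j5 0.86 z 0.226 n 0.496 step 3.6
[0.391, -0.232, 0.182, 1.8, 10.4, -2.7, 0.29] j5 0.83 z 0.225 n 0.503 step 3.4
[0.421, -0.279, 0.191, 2.4, 11.1, -2.7, 0.29] j5 0.8 z 0.225 n 0.509 step 3.2
[0.443, -0.327, 0.195, 2.9, 11.6, -2.7, 0.29] j5 0.76 z 0.225 n 0.516 step 3.0
[0.458, -0.375, 0.195, 3.5, 11.9, -2.7, 0.29] j5 0.73 z 0.224 n 0.522 step 2.9
[0.466, -0.421, 0.192, 4.1, 12.0, -2.8, 0.29] j5 0.7 z 0.224 n 0.528 step 2.7
[0.467, -0.467, 0.18
[... 290 characters left out ...]
.3
[0.405, -0.611, 0.137, 5.9, 9.5, -3.8, 0.29] j5 0.53 z 0.214 n 0.542 step 2.3
[0.376, -0.635, 0.121, 6.0, 8.5, -4.2, 0.29] j5 0.5 z 0.21 n 0.54 step 2.3
[0.343, -0.652, 0.104, 5.8, 7.4, -4.7, 0.29] j5 0.47 z 0.205 n 0.537 step 2.3
[0.307, -0.663, 0.086, 5.5, 6.2, -5.3, 0.29] j5 0.44 z 0.199 n 0.532 step 2.3
[0.269, -0.667, 0.069, 5.0, 5.0, -6.0, 0.29] j5 0.4 z 0.192 n 0.525 step 2.4
[0.229, -0.664, 0.051, 4.4, 3.7, -6.7, 0.29] j5 0.37 z 0.185 n 0.516 step 2.4
[0.189, -0.654, 0.034, 3.5, 2.5, -7.5, 0.29] j5 0.34 z 0.176 n 0.505 step 2.5
[0.149, -0.638, 0.018, 2.4, 1.2, -8.4, 0.29] j5 0.31 z 0.168 n 0.492 step 2.6
[0.111, -0.615, 0.003, 1.1, 0.0, -9.3, 0.29] j5 0.27 z 0.159 n 0.477 step 2.7
```

Request:
servo_tool(
  plan=[
    [0.139,-0.041,0.075,0.1,3.7,-1.4,0.29],
    [0.258,-0.105,0.131,0.5,6.9,-2.2,0.29],
    [0.353,-0.186,0.17,1.3,9.4,-2.6,0.29],
    [0.421,-0.279,0.191,2.4,11.1,-2.7,0.29],
    [0.458,-0.375,0.195,3.5,11.9,-2.7,0.29],
    [0.467,-0.467,0.186,4.6,11.9,-2.8,0.29],
    [0.448,-0.548,0.166,5.5,11.0,-3.2,0.29],
    [0.405,-0.611,0.137,5.9,9.5,-3.8,0.29],
    [0.343,-0.652,0.104,5.8,7.4,-4.7,0.29],
    [0.269,-0.667,0.069,5.0,5.0,-6.0,0.29],
    [0.189,-0.654,0.034,3.5,2.5,-7.5,0.29],
    [0.111,-0.615,0.003,1.1,0.0,-9.3,0.29],
  ],
)

```text
time_s: 17.17
tool_pos: [0.4855, 0.0342, 0.1637]
tcp_rot: [-2.936, -0.269, -0.943]
contact_force: [2.6, -0.9, 0.7]
finger_gap: 0.0302
```

```bash
python3 log.py; python3 -c "
from can import *
_,_,rot=frame(np.radians(10.4),np.radians(36),False); delta(n*.52+t*-.0576+up*.10-rot.apply([0,0,.073]),rot);delta(n*.535+t*-.0576+up*.017-rot.apply([0,0,.073]),rot)"
```

```text
17.1667 [-0.205  0.336  2.318  2.002  0.235 -0.765] [0.4855 0.0342 0.1637] [-2.936 -0.269 -0.943] [ 2.6 -0.9  0.7] 0.0302
turn [ 0.01  -0.006  0.001] 0.7 shift cm [-0.59 -0.48 -0.47]
turn [ 0.01  -0.006  0.001] 0.7 shift cm [ 0.89 -0.21 -8.77]
```

Request:
servo_tool(
  plan=[
    [0,0,0,0,0,0,0.29],
    [0,0,0,0.2,0,-2,0.29],
    [0,0,0,0.4,0.1,-4,0.29],
    [0,0,0,0.6,0.1,-6,0.29],
    [0,0,0,0.8,0.1,-7.5,0.29],
    [0,0,0,0.8,0.1,-8.2,0.29],
    [0,0,0,0.8,0.1,-8.2,0.29],
    [0,0,0,0.8,0.1,-8.2,0.29],
  ],
)

```text
time_s: 17.83
tool_pos: [0.4943, 0.0377, 0.0821]
tcp_rot: [-2.928, -0.271, -0.943]
contact_force: [0.5, -0.9, 0.4]
finger_gap: 0.0305
```

```bash
python3 log.py; python3 -c "
from can import *
_,_,rot=frame(np.radians(10.4),np.radians(36),False); delta(n*.535+t*-.0576+up*.017-rot.apply([0,0,.073]),rot)
f=lambda p:cv2.resize(np.clip(p*1.6,0,255).astype('uint8'),None,fx=2,fy=2,interpolation=cv2.INTER_CUBIC)
a=snap('scene','s4')['pixels'][150:300,200:400,::-1];b=snap('top','t4')['pixels'][80:230,215:415,::-1]
w=cv2.resize(snap('wrist','w4')['pixels'][:,:,::-1],(480,300))
cv2.imwrite('pics/c6.png',np.vstack([np.hstack([f(a),f(b)]),np.hstack([w,np.zeros((300,320,3),'uint8')])]))"
```

```text
17.8333 [-0.196  0.594  2.355  2.625  0.449 -1.413] [0.4943 0.0377 0.0821] [-2.928 -0.271 -0.943] [ 0.5 -0.9  0.4] 0.0305
turn [ 0.003 -0.005 -0.003] 0.4 shift cm [ 0.01 -0.56 -0.6 ]
```

View pics/c6.png

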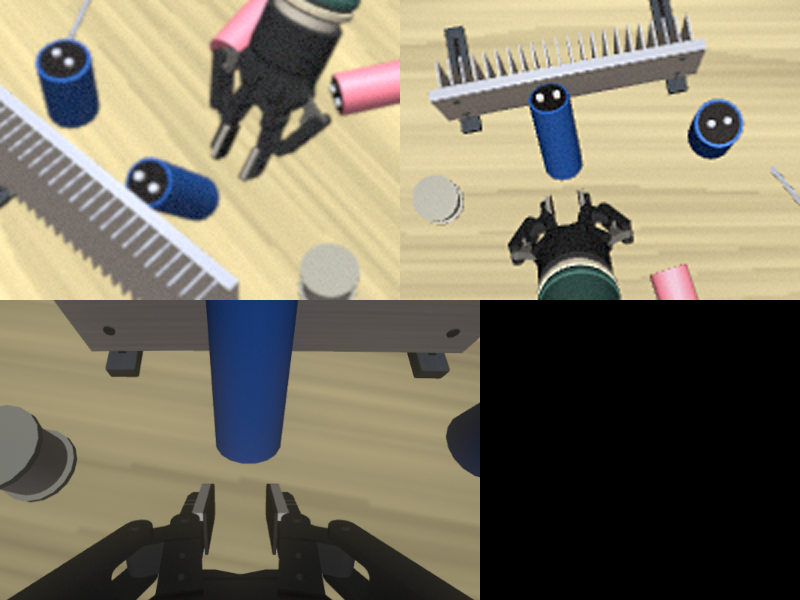

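The open tips sit behind the foot, about 5 mm to the left of the can's axis (finger centre at column 240, can at 248 in the wrist view). I'll centre, lower by 6 mm, then push.

Request:
servo_tool(
  plan=[
    [0,0,0,0,-0.55,-0.3,0.29],
    [0,0,0,0,-0.55,-0.6,0.29],
    [0,0,0,0.5,-0.46,-0.6,0.29],
    [0,0,0,1,-0.37,-0.6,0.29],
    [0,0,0,1.2,-0.33,-0.6,0.29],
    [0,0,0,1.2,-0.33,-0.6,0.29],
  ],
)

```text
time_s: 18.48
tool_pos: [0.5087, 0.0345, 0.0769]
tcp_rot: [-2.926, -0.271, -0.95]
contact_force: [0.5, 0.4, 0.4]
finger_gap: 0.0305
```

Request:
servo_tool(
  plan=[
    [0,0,0,0.2,0.04,0,0.29],
    [0,0,0,0.4,0.07,0,0.29],
    [0,0,0,0.6,0.11,0,0.29],
    [0,0,0,0.8,0.15,0,0.29],
    [0,0,0,0.8,0.15,0,0.29],
  ],
)

```text
time_s: 18.9
tool_pos: [0.516, 0.036, 0.0767]
tcp_rot: [-2.926, -0.27, -0.948]
contact_force: [0.2, -0.5, -0.2]
finger_gap: 0.0301
```

Request:
servo_tool(
  plan=[
    [0,0,0,0.2,0.04,0,0.29],
    [0,0,0,0.4,0.07,0,0.29],
    [0,0,0,0.6,0.11,0,0.29],
    [0,0,0,0.8,0.15,0,0.29],
    [0,0,0,0.8,0.15,0,0.29],
  ],
)

```text
time_s: 19.32
tool_pos: [0.5228, 0.0376, 0.0762]
tcp_rot: [-2.927, -0.27, -0.944]
contact_force: [-3.4, 0.1, -0.2]
finger_gap: 0.0306
```

```bash
python3 log.py; python3 -c "
from can import *
o=observe(); T=R.from_rotvec(o['tcp_rot']); p=o['tool_pos']+T.apply([0,0,.073]); print('tip n,t,z',p@n,p@t,p[2])
snap('wrist','w5')
f=lambda p:cv2.resize(np.clip(p*1.6,0,255).astype('uint8'),None,fx=2,fy=2,interpolation=cv2.INTER_CUBIC)
a=snap('scene','s5')['pixels'][150:300,200:400,::-1];b=snap('top','t5')['pixels'][80:230,215:415,::-1]
cv2.imwrite('pics/c7.png',np.vstack([np.hstack([f(a),f(b)])]))"
```

```text
19.3167 [-0.18   0.61   2.293  2.595  0.408 -1.362] [0.5228 0.0376 0.0762] [-2.927 -0.27  -0.944] [-3.4  0.1 -0.2] 0.0306
tip n,t,z 0.5636913085075819 -0.05748803461461429 0.016933164413160395
```

View pics/c7.png

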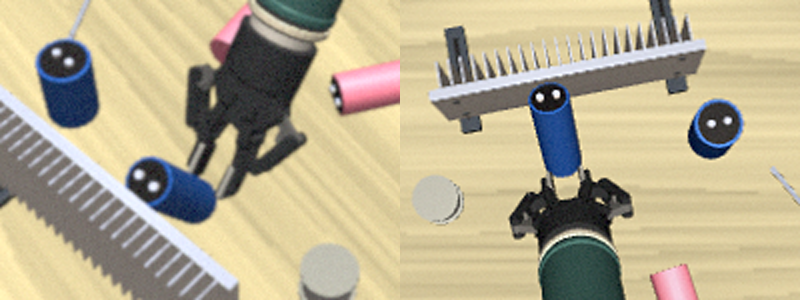

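The two tips now cradle the foot centrally, near (562,178) in the top view, pushing with about 3 N. I'll keep pushing in short steps.

Request:
servo_tool(
  plan=[
    [0,0,0,0.15,0.03,0,0.29],
    [0,0,0,0.3,0.05,0,0.29],
    [0,0,0,0.45,0.08,0,0.29],
    [0,0,0,0.6,0.11,0,0.29],
    [0,0,0,0.75,0.14,0,0.29],
  ],
)

```text
time_s: 19.88
tool_pos: [0.5314, 0.0389, 0.0767]
tcp_rot: [-2.926, -0.27, -0.948]
contact_force: [-3.1, -0.4, -1.1]
finger_gap: 0.0302
```

Request:
servo_tool(
  plan=[
    [0,0,0,0.15,0.03,0,0.29],
    [0,0,0,0.3,0.05,0,0.29],
    [0,0,0,0.45,0.08,0,0.29],
    [0,0,0,0.6,0.11,0,0.29],
    [0,0,0,0.75,0.14,0,0.29],
  ],
)

```text
time_s: 20.3
tool_pos: [0.5389, 0.0403, 0.0767]
tcp_rot: [-2.926, -0.27, -0.948]
contact_force: [-1.5, 0.2, -1.8]
finger_gap: 0.0301
```

Request:
servo_tool(
  plan=[
    [0,0,0,0.1,0.02,0,0.29],
    [0,0,0,0.2,0.04,0,0.29],
    [0,0,0,0.3,0.06,0,0.29],
    [0,0,0,0.4,0.08,0,0.29],
    [0,0,0,0.5,0.09,0,0.29],
  ],
)

```text
time_s: 20.72
tool_pos: [0.5436, 0.0412, 0.0766]
tcp_rot: [-2.926, -0.27, -0.947]
contact_force: [-1.5, -0.7, -0.5]
finger_gap: 0.0303
```

```bash
cat > look.py <<'E'
import sys
from can import *
k=sys.argv[1]
o=observe(); T=R.from_rotvec(o['tcp_rot']); p=o['tool_pos']+T.apply([0,0,.073]); print(o['time_s'],'tip n,t,z',p@n,p@t,p[2],o['contact_force'].round(1))
f=lambda p:cv2.resize(np.clip(p*1.6,0,255).astype('uint8'),None,fx=2,fy=2,interpolation=cv2.INTER_CUBIC)
a=snap('scene','s'+k)['pixels'][150:300,200:400,::-1];b=snap('top','t'+k)['pixels'][80:230,215:415,::-1]
w=cv2.resize(snap('wrist','w'+k)['pixels'][:,:,::-1],(480,300))
cv2.imwrite('pics/L%s.png'%k,np.vstack([np.hstack([f(a),f(b)]),np.hstack([w,np.zeros((300,320,3),'uint8')])]))
E
python3 look.py 8
```

```text
20.7167 tip n,t,z 0.5848596678820497 -0.05766559625262422 0.017447187916705895 [-1.5 -0.7 -0.5]
```

View pics/L8.png

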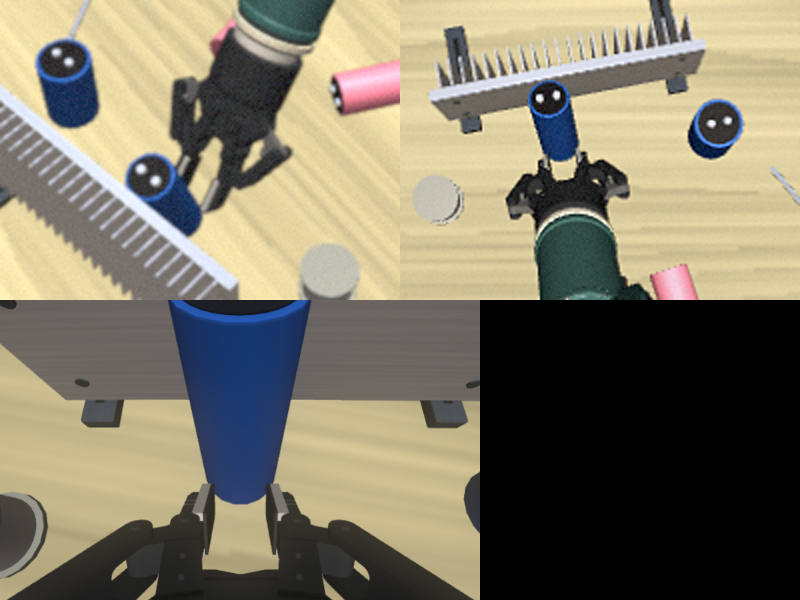

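The can is leaning at about 68°, with the foot cradled centrally and the top on the face. That was the last viewable picture, so from here I rely on forces and numeric image checks.

Request:
servo_tool(
  plan=[
    [0,0,0,0.1,0.02,0,0.29],
    [0,0,0,0.2,0.04,0,0.29],
    [0,0,0,0.3,0.06,0,0.29],
    [0,0,0,0.4,0.07,0,0.29],
    [0,0,0,0.5,0.09,0,0.29],
    [0,0,0,0.6,0.11,0,0.29],
  ],
)

```text
time_s: 21.37
tool_pos: [0.5496, 0.0423, 0.0766]
tcp_rot: [-2.926, -0.27, -0.947]
contact_force: [-1.8, -0.8, -1.4]
finger_gap: 0.0301
```

Request:
servo_tool(
  plan=[
    [0,0,0,0,0,0,0.29],
    [0,0,0,0,0,0,0.29],
    [0,0,0,0,0,0,0.29],
    [0,0,0,0,0,0,0.29],
    [0,0,0,0,0,0,0.29],
    [0,0,0,0,0,0,0.29],
  ],
)

```text
time_s: 21.87
tool_pos: [0.5497, 0.0423, 0.0767]
tcp_rot: [-2.926, -0.27, -0.948]
contact_force: [-1.1, -0.2, -0.4]
finger_gap: 0.0304
```

```bash
cat > pose.py <<'E'
# can lean from top image: fit (foot n, t, lean) silhouette by IoU against blue+dark mask of the can
import sys
from can import *
from scipy.optimize import minimize
k=sys.argv[1]; im=snap('top','p'+k); sc=snap('scene','q'+k)
def blue(im):
    h=cv2.cvtColor(im['pixels'],cv2.COLOR_RGB2HSV); return cv2.inRange(h,(100,110,25),(125,255,255))
def study(im,name):
    m=blue(im); c0=proj(im,n*.62+t*-.0576+up*.06)[0]
    yy,xx=np.mgrid[:400,:640]; m[(np.hypot(xx-c0[0],yy-c0[1])>45)]=0
    nn,l,s,c=cv2.connectedComponentsWithStats(m); i=1+np.argmax(s[1:,4]); print(name,'bbox',s[i],'centroid',c[i].round(1)); return (l==i)
ms=[(im,study(im,'top')),(sc,study(sc,'scene'))]
# top rim ring: blue ring at the terminal end; compare predicted blue hull
def model(x):
    fn,ft,th,az=x; a=np.cos(th)*(n*np.cos(az)+t*np.sin(az))+np.sin(th)*up
    f=n*fn+t*ft+up*(.0225*abs(np.cos(th))); return f+a*.0575,a
def cost(x):
    c,a=model(x); tot=0
    for im,m in ms:
        s=np.cross(a,n if abs(a@up)>.999 else up); s/=np.linalg.norm(s); u=np.cross(s,a); th=np.linspace(0,2*np.pi,49)
        P=[c+kk*.0575*a+.0225*(np.cos(v)*s+np.sin(v)*u) for kk in(-1,1) for v in th]
        h=cv2.convexHull(proj(im,P).astype('float32'))[:,0]
        b=np.zeros((400,640),'uint8'); cv2.fillConvexPoly(b,np.round(h*16).astype('int32'),1,shift=4); 
        r=np.zeros_like(b); rim=cv2.convexHull(proj(im,[c+.0575*a+.020*(np.cos(v)*s+np.sin(v)*u) for v in th]).astype('float32'))[:,0]; cv2.fillConvexPoly(r,np.round(rim*16).astype('int32'),1,shift=4)
        pred=(b>0)&(r==0); tot+=1-(pred&m).sum()/((pred|m).sum())
    return tot
best=min((minimize(cost,[fn,-.0576,np.radians(th),0],method='Nelder-Mead',options=dict(initial_simplex=np.array([[fn,-.0576,np.radians(th),0]]+[np.array([fn,-.0576,np.radians(th),0])+d for d in np.diag([.006,.006,.08,.1])]),maxiter=250)) for fn in(.575,.60,.63) for th in (70,89)),key=lambda r:r.fun)
x=best.x; print('foot n %.4f t %.4f lean %.1f az %.1f  cost %.3f'%(x[0],x[1],np.degrees(x[2]),np.degrees(x[3]),best.fun)); c,a=model(x); tp=c+a*.0575; print('top n %.4f t %.4f z %.4f'%(tp@n,tp@t,tp[2]))
o=observe(); T=R.from_rotvec(o['tcp_rot']); p=o['tool_pos']+T.apply([0,0,.073]); print(o['time_s'],'tip n,t,z',p@n,p@t,p[2],o['contact_force'].round(1))
E
python3 pose.py 1
```

```text
top bbox [279 120  24  38 444] centroid [292.3 142.1]
scene bbox [267 228  31  40 401] centroid [285.9 250.6]
foot n 0.6110 t -0.0590 lean 78.4 az -2.2  cost 0.840
top n 0.6341 t -0.0599 z 0.1172
21.9667 tip n,t,z 0.5910289454203677 -0.05771827007961414 0.0175649760079725 [-1.8 -0.3 -0.3]
```

Request:
servo_tool(
  plan=[
    [0,0,0,0.1,0.02,0,0.29],
    [0,0,0,0.2,0.04,0,0.29],
    [0,0,0,0.3,0.06,0,0.29],
    [0,0,0,0.4,0.07,0,0.29],
    [0,0,0,0.5,0.09,0,0.29],
    [0,0,0,0.6,0.11,0,0.29],
    [0,0,0,0.7,0.13,0,0.29],
    [0,0,0,0.8,0.15,0,0.29],
    [0,0,0,0.8,0.15,0,0.29],
  ],
)

```text
time_s: 22.72
tool_pos: [0.5578, 0.0438, 0.0767]
tcp_rot: [-2.926, -0.27, -0.948]
contact_force: [-1.2, -1.4, -1.3]
finger_gap: 0.0299
```

```bash
python3 pose.py 2; python3 -c "
from h import *
# terminal studs / black disc centroid in top picture
for k in ('p1','p2'):
    im=load(k); g=im['pixels'].min(2).astype(int); r=g[115:150,275:310]; ys,xs=np.where(r>110); print(k,xs.mean()+275 if len(xs) else None, ys.mean()+115 if len(ys) else None,len(xs), back(im,[(xs.mean()+275,ys.mean()+115)],.117) if len(xs) else '')
"
```

```text
top bbox [279 120  23  34 369] centroid [291.9 140.2]
scene bbox [263 228  31  39 355] centroid [282.7 249. ]
foot n 0.6221 t -0.0586 lean 86.2 az 9.2  cost 0.983
top n 0.6296 t -0.0574 z 0.1162
22.8167 tip n,t,z 0.5992555923159996 -0.057649457398295745 0.017569632348425533 [-0.2 -0.2 -0.2]
p1 287.2214285714286 119.25 140 [[0.65302791 0.06100284 0.117     ]]
p2 287.35915492957747 119.54225352112677 142 [[0.65239061 0.06070993 0.117     ]]
```

Request:
servo_tool(
  plan=[
    [0,0,0,0.1,0.02,0,0.29],
    [0,0,0,0.2,0.04,0,0.29],
    [0,0,0,0.3,0.06,0,0.29],
    [0,0,0,0.4,0.07,0,0.29],
    [0,0,0,0.5,0.09,0,0.29],
    [0,0,0,0.6,0.11,0,0.29],
    [0,0,0,0.6,0.11,0,0.29],
    [0,0,0,0.6,0.11,0,0.29],
  ],
)

```text
time_s: 23.48
tool_pos: [0.5637, 0.0449, 0.0767]
tcp_rot: [-2.926, -0.27, -0.948]
contact_force: [-0.6, -0.8, -0.9]
finger_gap: 0.0304
```

```bash
python3 pose.py 3
```

```text
top bbox [279 120  23  31 309] centroid [291.7 138.6]
scene bbox [263 228  28  37 311] centroid [281. 247.]
foot n 0.6307 t -0.0578 lean 90.4 az 1.6  cost 1.105
top n 0.6299 t -0.0579 z 0.1151
23.5833 tip n,t,z 0.6052832066194253 -0.057698821265721484 0.017566777225605533 [-0.9  0.3 -0.2]
```

Request:
servo_tool(
  plan=[
    [0,0,0,0.1,0.02,0,0.29],
    [0,0,0,0.2,0.04,0,0.29],
    [0,0,0,0.2,0.04,0,0.29],
  ],
)

```text
time_s: 23.83
tool_pos: [0.5657, 0.0453, 0.0766]
tcp_rot: [-2.926, -0.27, -0.947]
contact_force: [-0.3, -0.1, -1.1]
finger_gap: 0.0303
```

Request:
servo_tool(
  plan=[
    [0,0,0,0.1,0.02,0,0.29],
    [0,0,0,0.1,0.02,0,0.29],
    [0,0,0,0.1,0.02,0,0.29],
  ],
)

```text
time_s: 24.08
tool_pos: [0.5666, 0.0455, 0.0766]
tcp_rot: [-2.926, -0.27, -0.947]
contact_force: [-1.0, -1.0, -1.0]
finger_gap: 0.0305
```

Request:
servo_tool(
  plan=[
    [0,0,0,0.1,0.02,0,0.29],
    [0,0,0,0.1,0.02,0,0.29],
    [0,0,0,0.1,0.02,0,0.29],
  ],
)

```text
time_s: 24.33
tool_pos: [0.5676, 0.0457, 0.0766]
tcp_rot: [-2.926, -0.27, -0.947]
contact_force: [-1.5, -0.5, -0.9]
finger_gap: 0.0302
```

Request:
servo_tool(
  plan=[
    [0,0,0,0.1,0.02,0,0.29],
    [0,0,0,0.1,0.02,0,0.29],
    [0,0,0,0.1,0.02,0,0.29],
  ],
)

```text
time_s: 24.58
tool_pos: [0.5683, 0.0459, 0.0765]
tcp_rot: [-2.926, -0.27, -0.947]
contact_force: [-2.3, 0.4, -0.4]
finger_gap: 0.0304
```

Request:
servo_tool(
  plan=[
    [0,0,0,0.1,0.02,0,0.29],
    [0,0,0,0.1,0.02,0,0.29],
    [0,0,0,0.1,0.02,0,0.29],
  ],
)

```text
time_s: 24.83
tool_pos: [0.5688, 0.046, 0.0764]
tcp_rot: [-2.927, -0.27, -0.945]
contact_force: [-4.4, -0.9, 1.4]
finger_gap: 0.0303
```

Request:
servo_tool(
  plan=[
    [0,0,0,0.1,0.02,0,0.29],
    [0,0,0,0.1,0.02,0,0.29],
    [0,0,0,0.1,0.02,0,0.29],
  ],
)

```text
time_s: 25.08
tool_pos: [0.569, 0.0462, 0.0762]
tcp_rot: [-2.928, -0.269, -0.943]
contact_force: [-7.7, -2.0, 3.9]
finger_gap: 0.0305
```

```bash
python3 pose.py 4
```

```text
top bbox [279 120  22  29 259] centroid [291.4 137.4]
scene bbox [263 227  27  37 288] centroid [280.2 245.9]
foot n 0.6346 t -0.0596 lean 92.4 az 0.0  cost 1.155
top n 0.6298 t -0.0596 z 0.1158
25.1833 tip n,t,z 0.610632690962264 -0.057435975926719514 0.01693301031180195 [-7.5 -2.9  3.6]
```

The push has stalled at about 8 N, so the can's side is against the face. I'll back away slowly, straight back.

Request:
servo_tool(
  plan=[
    [0,0,0,-0.1,-0.02,0,0.29],
    [0,0,0,-0.2,-0.04,0,0.29],
    [0,0,0,-0.3,-0.05,0,0.29],
    [0,0,0,-0.4,-0.07,0,0.29],
    [0,0,0,-0.6,-0.11,0,0.29],
    [0,0,0,-1,-0.18,0,0.29],
    [0,0,0,-2,-0.36,0.1,0.29],
    [0,0,0,-4,-0.72,0.5,0.29],
    [0,0,0,-6,-1.1,2,0.29],
    [0,0,0,-7,-1.3,5,0.29],
    [0,0,0,-7,-1.3,8,0.29],
    [0,0,0,-7,-1.3,8,0.29],
  ],
)

```text
time_s: 26.18
tool_pos: [0.4987, 0.0332, 0.1576]
tcp_rot: [-2.926, -0.269, -0.947]
contact_force: [0.6, 0.2, 0.3]
finger_gap: 0.0303
```

```bash
python3 pose.py 5; sleep 0; python3 pose.py 6 | grep foot; python3 -c "
from h import *
a=load('t3')['pixels'].astype(int);b=load('p6')['pixels'].astype(int)
im=load('p6')
def masked(p): return p
a0=load('top0')['pixels'].astype(int)
d=np.abs(a0-b).sum(2)>90
for nm,(x,y,r) in dict(can2=(372,144,18),spool=(233,180,15),driver=(425,190,30)).items():
    print(nm,'changed px',d[y-r:y+r,x-r:x+r].sum())
d2=d[95:140,228:370]; print('sink changed',d2.sum())
"
```

```text
top bbox [279 120  22  29 260] centroid [291.5 137.3]
scene bbox [263 230  26  33 244] centroid [279.8 248.4]
foot n 0.6335 t -0.0572 lean 91.7 az 0.7  cost 1.186
top n 0.6300 t -0.0572 z 0.1156
26.2833 tip n,t,z 0.5412231307110099 -0.05779252859844747 0.09978934579868862 [-0.3  0.   0.4]
foot n 0.6350 t -0.0580 lean 93.1 az 2.3  cost 1.163
can2 changed px 0
spool changed px 0
driver changed px 0
sink changed 244
```

```bash
python3 -c "
from can import *
for nm in ('p6','q6'):
    im=load(nm); p=im['pixels'].astype(int); m=((p[...,2]>p[...,0]*1.35)&(p[...,2]>25)).astype('uint8')
    c0=proj(im,n*.6335+t*-.0576+up*.06)[0]; yy,xx=np.mgrid[:400,:640]; m[np.hypot(xx-c0[0],yy-c0[1])>38]=0
    k,l,s,c=cv2.connectedComponentsWithStats(m); i=1+np.argmax(s[1:,4]); ys,xs=np.where(l==i); print(nm,'blue x',xs.min(),xs.max(),'y',ys.min(),ys.max(),len(xs))
    th=np.linspace(0,2*np.pi,90)
    for fn,lean in ((.6335,90),(.630,90),(.6335,88),(.6335,93),(.627,90)):
        L=np.radians(lean); a=np.cos(L)*n+np.sin(L)*up; s_=t; u=np.cross(a,s_); f=n*fn+t*-.0576
        P=proj(im,[f+h*a+.0225*(np.cos(v)*s_+np.sin(v)*u) for h in(0,.115) for v in th]); print('  hyp',fn,lean,P.min(0).round(1),P.max(0).round(1),'top disc centre',proj(im,f+a*.115)[0].round(1))
    # black disc: dark pixels inside hull
    x0,x1,y0,y1=xs.min(),xs.max(),ys.min(),ys.max(); g=p[y0:y1+1,x0:x1+1]; w=(g.min(2)>120); yy,xx=np.where(w); 
    for (X,Y) in sorted(zip(xx+x0,yy+y0)): 
        pass
    kk,ll,ss,cc=cv2.connectedComponentsWithStats(w.astype('uint8')); print('  bright blobs',[(ss[j,4],(cc[j]+[x0,y0]).round(1).tolist()) for j in range(1,kk)])
    print('\n'.join(''.join('B' if l[y,x]==i else ('#' if p[y,x].max()<45 else ('o' if p[y,x].min()>120 else '.')) for x in range(x0-4,x1+5)) for y in range(y0-3,y1+4)))
"
```

```text
p6 blue x 279 301 y 120 149 275
  hyp 0.6335 90 [278.2 118.1] [301.6 148.9] top disc centre [288.8 128.5]
  hyp 0.63 90 [278.5 119.7] [301.9 150.4] top disc centre [289.1 130.1]
  hyp 0.6335 88 [277.9 116.4] [301.6 148.9] top disc centre [288.5 126.7]
  hyp 0.6335 93 [278.7 120.7] [301.6 149. ] top disc centre [289.4 131.2]
  hyp 0.627 90 [278.8 121. ] [302.1 151.6] top disc centre [289.4 131.4]
  bright blobs [(np.int32(1), [279.0, 120.0]), (np.int32(8), [293.1, 127.9]), (np.int32(7), [285.0, 129.7])]
oo..o....o.o.oooooooo..........
o....oo.ooooooo................
..oooooooo.....................
ooooo.....BBBBBBBBB............
........BBBBBBBBBBBBB..........
.......BBBBB######BBBB.........
......BBB###########BBB........
......BB#############BBB.......
.....BB###############BB.......
.....BB###########.###BBB......
....BB###########ooo.##BB......
....BB###...####.ooo.##BB......
....BB##.ooo#####.oo.##BB......
....BB##.ooo.####...###BB......
....BB###.o.###########BB......
....BB####.###########BBB#.....
.....BB###############BBB#.....
.....BB###############BB##.....
......BB########
[... 1901 characters left out ...]

ooooooooBBBBBBBBBBBBBBBBBBBBB.....
ooooooooo.BBBBBBBBBBBBBBBBBBB.....
.ooooooooo.BBBBBBBBBBBBBBBBBB.....
..ooooooooo..BBBBBBBBBBBBBBBB.....
...oooooooooo.BBBBBBBBBBBBBBB.....
....oooooooooo..BBBBBBBBBBBBB.....
.....oooooooooo.BBBBBBBBBBBBB.....
.......ooooooooo..BBBBBBBBBBB.....
........oooooooooo.BBBBBBBBBB.....
.........oooooooooo..BBBBBBBBB....
.........ooooooooooo..BBBBBBBB....
............ooooooooo..BBBBBBB....
.......o.....ooooooooo..BBBBBB....
..............oooooooooo.BBBBB....
...............oooooooooo..BBB....
.................ooooooooo.BBB....
.............o....ooooooooo..B....
...................oooooooooo.....
....................oooooooooo....
.....................ooooooooooo..
```

```bash
python3 -c "
from rig import sign_off; print(sign_off())"
```

```text
the job is handed in; nothing more can be done
None
```

The long capacitor is standing upright on its foot against the heat sink's face, and I handed the job in after about 26 s of the 61 s allowed.

**What I did:** I gripped the can, lifted it and tilted its terminal end up. I set it leaning at about 59° on the face, where it touched with about 7 N, and released it. An image showed it leaning there on its own. I then pushed its foot in with the two open fingertips cradling it. Pushing took 1–3 N until the force rose to about 8 N as the can met the face. Then I backed the arm away.

**Last checks:**
- **Standing and position:** The final pictures, taken with the arm clear and no contact force, match an upright can (90°) within about 2 mm of the face position I felt for.
- **Bystanders:** In the top view, the areas around the other can, the spool and the screwdriver showed no changed pixels. The pink look-alikes were not in that check.

**Checks that disagreed:**
- **Lean estimate:** My automatic silhouette fit was poor and gave 92–93°, so I relied on comparing projected outlines instead.
- **Face position:** By camera the face was 2–4 mm nearer than by touch. That the side is touching the face rests on the rise in force; I could not see the gap directly.

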